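Bring the punched tag from the press to the engraver

TASK

The tag in the sliding jig carriage has been punched. Take the hook rod, which has slipped under the riser so that only its hook end shows, get hold of it by its handle, and with its hook in the carriage's pull ring draw the carriage out of the press's bar guard. Lay the rod down flat on the bench, clear of the slide, then push the carriage on along its rail into the engraver, fully home in its catch, without disturbing the other things on the bench.

Things in the scene. Friction and masses are not known exactly. Their poses are not given: they have to be found in the camera images.
- line: The fixed slide line, one unit: aluminium base plate 130 mm wide, 10 mm thick, with a rail (top 26 mm up) along its y axis; a grey arbor press, 330 mm high, column on the far side, at the +y end; a white desktop engraver at the -y end. Origin: on the bench under the rail's centre line; x across the rail away from the robot, y from engraver to press, z up.
- tunnel_exit (a point): Middle of the open end of the press's guard (a tunnel of steel bars over the rail), on the rail's centre line, 60 mm above the bench, at y = +184 mm of the line. Inside it is 180 mm wide, the roof bars' undersides 114 mm above the bench; it runs 190 mm from here towards +y. The hand does not fit in; the rod does.
- dock_mouth (a point): Middle of the engraver's open mouth (120 mm wide, 115 mm high), on the rail's centre line, 60 mm above the bench, at y = -235 mm of the line. The carriage's front runs in through it; the hand stays outside. The engraver's box is 165 mm high, reaches 66 mm to the near (-x) side of the rail's centre line and back to y = -500 mm.
- carriage (a joint): Travel of the jig carriage along its rail, m: 0 in the press station (its start, held by a spring catch), growing towards the engraver (-y of the line); 0.520 in the engraver's catch, end stop at 0.523. The rail drags with about 1 N; leaving or entering a catch takes about 3 N more. At 0.520 a brass spring nose on the far side has dropped between two studs on the carriage.
- ring (a point): Centre of the carriage's pull ring: 8 mm round steel bar, 26 mm clear inside, 42 mm outside, standing upright along the rail (its hole looks across the rail, along the line's x axis), 60 mm above the bench, at the carriage's front (-y) end, 66 mm from the carriage's middle. In the press station it is 60 mm inside the guard.
- push_plate (a point): Middle of the rear (+y) face of the carriage's upright aluminium push plate: 70 mm wide, 10 mm thick, from 50 to 90 mm above the bench; this point is 74 mm up and 40 mm behind the carriage's middle. The carriage is 80 mm long and 90 mm wide, its deck 50 mm above the bench.
- riser: Low wooden bench riser, fixed, 250 (x) x 200 (y) mm, open towards +y: roof from 55 to 67 mm above the bench, with a grey parts organiser on it (top 112 mm up, 78 mm back from the front edge). Origin on the bench under its middle; front edge 100 mm from it along +y. Two rods lie under it, handles inside, ends sticking out.
- hook_rod: The hook rod, 0.21 kg, lying flat: black handle 110 x 24 x 26 mm (x, y, z), then a steel shank 10 mm in diameter to x = 168 mm, then a right-angle hook of 9 mm bar bent to the rod's -y side, tip at x = 180, y = -44 mm. Axis plane 13 mm above the underside. Origin: centre of the handle's underside; x towards the hook. Centre of mass at x = 25 mm. About 115 mm sticks out of the riser.
- hook_mid (a point): Middle of the hook's cross bar, at x = 183, y = -28, z = 13 mm of the rod: the part that goes through the ring.
- rod_handle (a point): Centre of the rod's handle, at x = 0, y = 0, z = 13 mm of the rod.
- scraper: Bystander: a rod with the same handle and shank but a flat straight blade, lying beside the hook rod under the riser, about 80 mm nearer the robot. Origin: centre of its handle's underside.
- blank_tray: Bystander: empty grey tray 110 x 150 x 30 mm, origin under its middle.
- eyelet_jar: Bystander: glass jar 56 mm wide, 75 mm high, beyond the rail.
- thread_cone: Bystander: white cone of thread, 60 mm wide, 112 mm high, beyond the rail.
- screwdriver: Bystander: screwdriver lying on the near side of the bench.
- mug: Bystander: white mug 80 mm wide, 90 mm high, left of the press.
- tag_stack: Bystander: brass block of stacked tags, 60 x 50 x 30 mm, on the near side of the bench.

How it is judged:
By the outcome, as a careful person would: the job done as asked, in the order asked, and still so for the second after the job is handed in, with the robot touching nothing.
It also fails if it takes over 72 s, if anything falls off the work surface, if the arm or the gripper's body presses on something with over 40 N, if the wrist force passes 120 N, or if a joint passes its speed limit or range.

ROBOT

A 6-joint arm with a two-finger parallel gripper is mounted at the origin on the work surface. World frame = base frame: x ahead of the robot, y to its left, z up, the work surface at z = 0. Lengths are in mm, angles in rad, forces in N, time in s.
With the tool pointing down it reaches from about 300 to 775 mm from the base axis. Payload 14.6 kg.
Tool frame: the origin (TCP) lies between the finger pads; the fingertips stand 25 mm ahead of it and the grasp point (between the pads) lies 6 mm ahead of it; z points along the fingers, x is the direction in which the jaws open and shut, and the axes are right-handed (so a half turn about z gives the same grasp; the last joint's range is limited). The gripper opens to 94 mm and grips with 3 to 60 N. Pads are 16 mm wide; open, the fingers measure 119 mm over their backs; the gripper's body (75 mm by 177 mm) begins 78 mm behind the grasp point.
Start: joints at [1.247, 0.3, 1.521, -0, 1.321, -0.067], TCP at [139.691, 531.955, 230.446] pointing down, gripper open.
Joint ranges: [-3.03, 3.03], [-0.79, 2.21], [0.23, 2.52], [-1.04, 4.18], [0, 3.07], [-2.55, 2.55]. Speed limits (rad/s): [2.22, 2.22, 2.57, 3.14, 3.14, 3.14].

INTERFACE

Orientations are given as [roll, pitch, yaw] about the fixed x, y, z axes, in that order (R = Rz(yaw) Ry(pitch) Rx(roll)).
In Python, from cell import manip gives the robot as it stands.
- The arm moves only by the tool apply_moves, never from a script. Its argument "series" is a list of rows, each a list of 3 entries, a list of its own where there are three numbers: the shift along the world's x, y, z in cm, then the turn, a rotation vector about the world's x, y, z in rad, then the opening in per cent of the stroke, from 0 (shut) to 100 (fully open). A call has exactly 10 rows; each row is the pose to reach, as a shift and turn from the pose commanded when the call began; what a row does not reach only later rows make up. A row lasts 1/8 s, in which the tool goes at most 62.5 mm and 10.7 degrees, less where a joint would pass 70% of its speed; a pose out of reach is approached as far as the arm can. A call with a gripper value outside its range is refused whole. The fingers move at their own pace and stop on an object; "grip_force" is the grip in N (left out, the last holds). Time passes only in rows, so rows that repeat a pose let the fingers close, or fill a call up. It gives the time, the measured TCP pose, the force and the opening at its end, in the units of the state.
- manip.read_state(): the state, without advancing time (a new reading comes with each control period).
- manip.camera(name): name is "side" or "top"; returns (picture, depth): 420x560x3 uint8, red, green, blue; 420x560 float32, mm along the optical axis (not along the pixel's ray), 0 where there is no reading.
- manip.camera_info(name): a dict with "intrinsics" (3x3 intrinsics, pixels), "extrinsics" (4x4, takes a point from world to camera coordinates). Camera axes: x right, y down, z forward; pixel columns grow to the right and rows downward; lengths in mm; the calibration is good to about 2 mm. A picture is of the moment at which its call begins. camera_info takes no time and is no camera call.
- manip.sign_off(): hands the job in, once; it reports no verdict.
The state is a dict: "clock": time; "joints": joint angles; "qd": joint speeds; "effort": joint torques, N m; "eef_pos": TCP position; "eef_rot": TCP orientation; "wrist_force": force on the tool from outside, world axes, zero at the start; "moment": the same for the moment, N m; "finger_gap": finger opening in mm.
Only numpy, scipy, OpenCV 4.12 (cv2) and the standard library are available. Lean on these libraries where they do the work, as an engineer would, in place of code of your own. Each camera call takes 0.05 s, during which the arm holds its last target.

## Working session

There is one attempt and no reset: what is moved stays moved. The work goes in short steps, Python scripts to look and compute and a tool call to move; the robot and the scene stay as the last step left them, time stands still between calls to the robot, and variables do not carry over. Pictures are saved under pics/ and viewed, and the job is handed in when it is done.

Besides the shell and the picture viewer there is one more tool, called after "Request:" in YAML: its name, and indented under it one key for each argument. apply_moves: Moves the arm, as the interface text tells. Its arguments: {"type":"object","properties":{"series":{"type":"array","items":{"type":"array"}},"grip_force":{"type":"number"}},"required":["series"]}

```bash
ls; mkdir -p pics; cat > h.py <<'E'
import numpy as np, cv2, json
from cell import manip
def snap(n,tag):
    p,d=manip.camera(n); cv2.imwrite(f'pics/{tag}.png',p[:,:,::-1]); np.savez(f'pics/{tag}.npz',p=p,d=d); return p,d
def cam(n):
    i=manip.camera_info(n); return np.array(i['intrinsics']),np.array(i['extrinsics'])
def onplane(n,u,v,z):
    K,E=cam(n);R=E[:3,:3];t=E[:3,3];c=-R.T@t
    r=R.T@np.linalg.inv(K)@np.array([u,v,1.]); return c+r*(z-c[2])/r[2]
def deproj(n,u,v,d):
    K,E=cam(n);R=E[:3,:3];t=E[:3,3]
    return R.T@(np.linalg.inv(K)@np.array([u,v,1.])*d-t)
def proj(n,P):
    K,E=cam(n);q=K@(E[:3,:3]@np.array(P,float)+E[:3,3]);return q[:2]/q[2]
E
python3 - <<'E'
from h import *
print(manip.read_state())
for n in('side','top'):
    snap(n,n+'0'); K,Ex=cam(n); print(K,Ex, -Ex[:3,:3].T@Ex[:3,3])
E
```

```text
pics
{'clock': 0.0, 'joints': array([ 1.24739284e+00,  3.00443314e-01,  1.52158338e+00,  1.71727406e-08,
        1.32071135e+00, -6.65534557e-02]), 'qd': array([ 1.65442413e-03, -1.46792369e-03, -2.22818414e-04,  6.54354152e-04,
        5.65855871e-04,  1.69764021e-05]), 'effort': array([-2.15111027e-04, -5.31792355e+01, -3.52745819e+01,  7.08236522e-02,
        2.41910439e-02, -8.67050039e-05]), 'eef_pos': array([139.6215605 , 531.73666079, 229.90058526]), 'eef_rot': array([-3.14151646e+00,  1.14285665e-03,  1.31394634e+00]), 'wrist_force': array([ 0.24273343,  0.2187617 , -0.72772979]), 'moment': array([-0.01521267, -0.0317522 , -0.04267867]), 'finger_gap': 93.76034775073225}
[[453.31377806   0.         278.6575961 ]
 [  0.         453.31377806 220.2716523 ]
 [  0.           0.           1.        ]] [[ 9.72710826e-01 -2.31195176e-01 -1.95560415e-02 -5.15348275e+02]
 [-1.86007567e-01 -7.26651209e-01 -6.61346509e-01  1.65416213e+02]
 [ 1.38689701e-01  6.46936481e-01 -7.49825550e-01  1.43846742e+03]
 [ 0.00000000e+00  0.00000000e+00  0.00000000e+00  1.00000000e+00]] [ 332.55289675 -929.54319545 1177.9188878 ]
[[433.21978117   0.         281.70120008]
 [  0.         433.21978117 213.57463885]
 [  0.           0.           1.        ]] [[ 1.53015043e-02 -9.99716932e-01 -1.82186761e-02  2.87329040e+01]
 [-9.87946648e-01 -1.23093292e-02 -1.54304573e-01  5.40100381e+02]
 [ 1.54036635e-01  2.03601720e-02 -9.87855343e-01  1.21381549e+03]
 [ 0.00000000e+00  0.00000000e+00  0.00000000e+00  1.00000000e+00]] [ 346.17865013   10.65955177 1282.93755401]
```

View pics/side0.png

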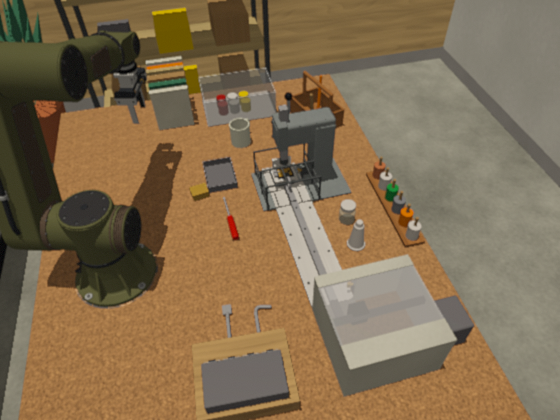

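View pics/top0.png

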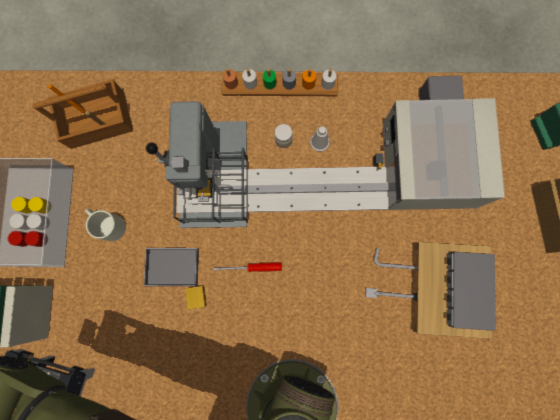

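The side view shows the hook at about (260,310), to the right of the scraper at (228,310). The top view shows the hook at (378,258)-(414,267), the riser at (455,290), the rail along v≈188 and the guard at u 175-248. I'll zoom in to measure.

```bash
python3 - <<'E'
import cv2
t=cv2.imread('pics/top0.png'); s=cv2.imread('pics/side0.png')
a=cv2.resize(t[225:350,350:510],None,fx=5,fy=4.8,interpolation=cv2.INTER_CUBIC)
cv2.imwrite('pics/ztop_rods.png',cv2.resize(t[235:345,355:505],(800,587),interpolation=cv2.INTER_CUBIC))
cv2.imwrite('pics/ztop_guard.png',cv2.resize(t[140:240,160:296],(800,588),interpolation=cv2.INTER_CUBIC))
cv2.imwrite('pics/zside_guard.png',cv2.resize(s[90:215,235:400],(792,600),interpolation=cv2.INTER_CUBIC))
cv2.imwrite('pics/zside_rods.png',cv2.resize(s[290:415,180:340],(768,600),interpolation=cv2.INTER_CUBIC))
E
```

```text
(no output)
```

View pics/ztop_rods.png

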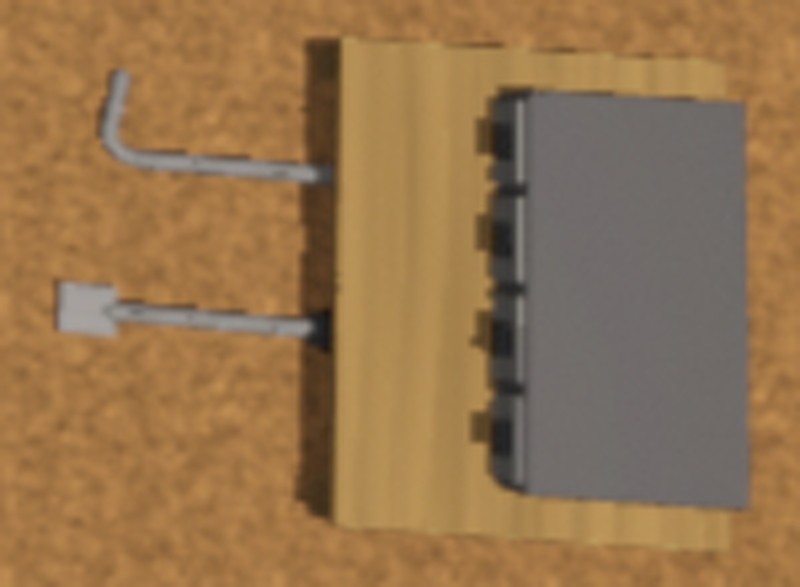

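View pics/ztop_guard.png

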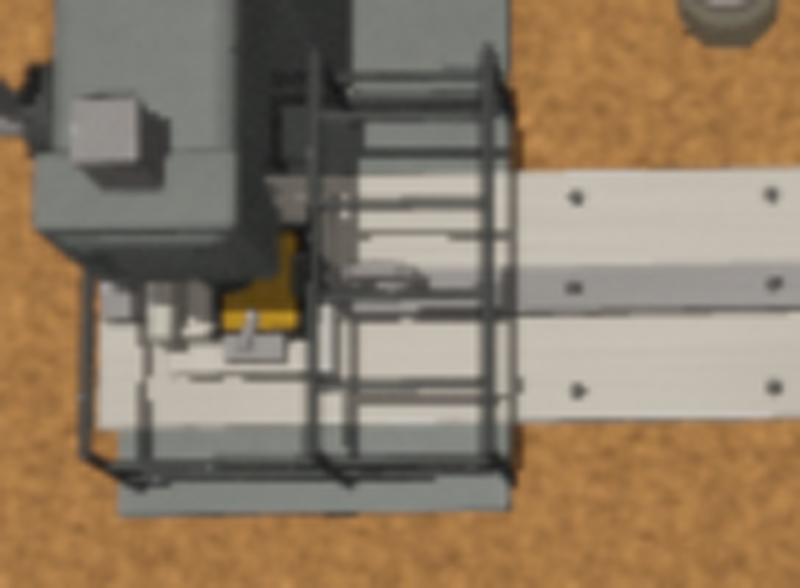

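View pics/zside_guard.png

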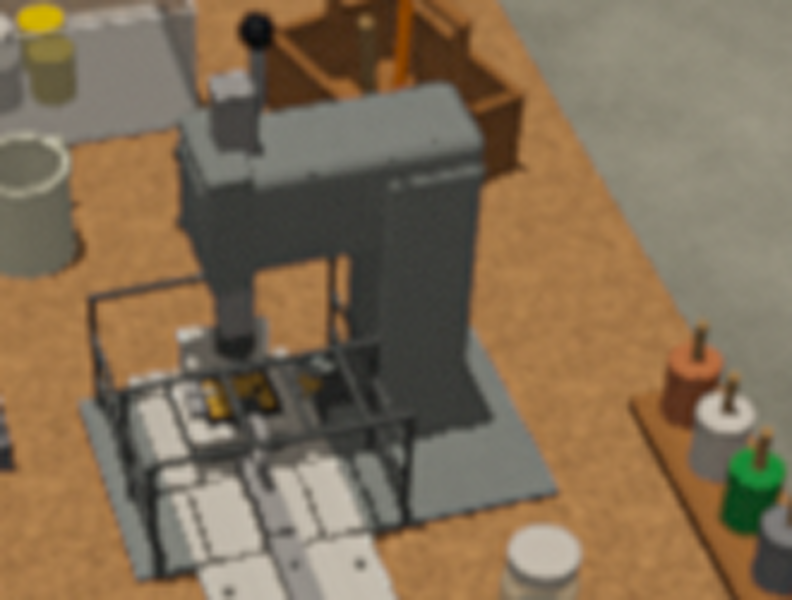

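View pics/zside_rods.png

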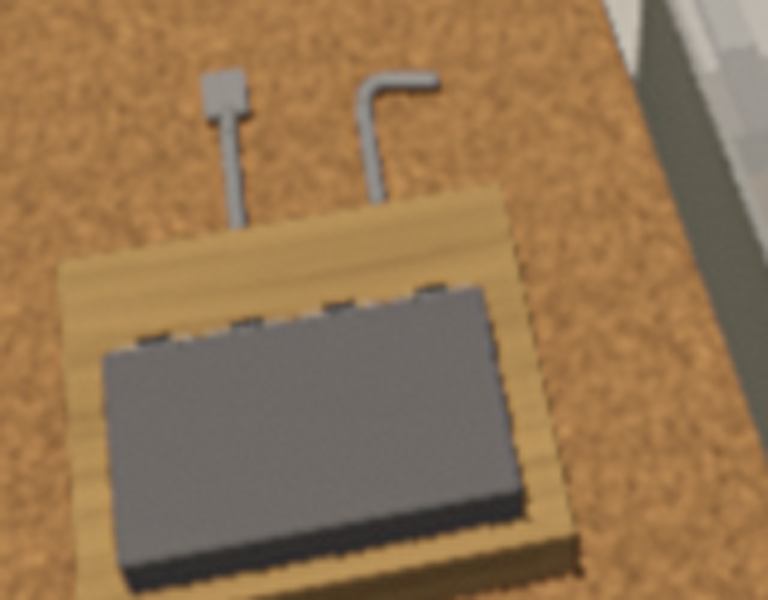

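```bash
python3 - <<'E'
from h import *
def z1(U,V,u0,v0,s): return ((U+.5)/s-.5+u0,(V+.5)/s-.5+v0)
T=lambda U,V,z:onplane('top',*z1(U,V,355,235,5.335),z).round(1)
print('shank', T(315,175,13),T(150,158,13),'corner out',T(103,140,13),'tip',T(123,72,13))
print('scraper',T(300,327,13),T(125,312,13),'blade',T(58,305,13))
print('riser roof',T(342,38,67),T(335,525,67),T(728,548,67),T(725,62,67))
print('organiser top',T(530,92,112),T(527,492,112),T(748,508,112),T(743,100,112))
S=lambda U,V,z:onplane('side',*z1(U,V,180,290,4.8),z).round(1)
print('S shank',S(377,200,13),S(366,130,13),'tip',S(438,80,13),'corner',S(362,80,13),'scr',S(237,225,13),S(229,120,13))
print('S roof',S(62,265,67),S(500,190,67),S(578,540,67))
G=lambda U,V,z:onplane('top',*z1(U,V,160,140,5.88),z).round(1)
print('plate edges',G(530,170,10),G(530,420,10),G(780,170,10),G(780,417,10))
print('rail edges z26',G(530,267,26),G(530,312,26),G(780,263,26),G(780,308,26))
print('guard roof bars: exit frame',G(488,55,118),G(488,465,118), 'base', G(512,510,5))
print('ring top z81',G(350,275,81),G(420,275,81))
print('engr dock', onplane('top',388,207,10), onplane('top',388,165,10))
d=np.load('pics/top0.npz')['d']
for (U,V) in [(380,275),(400,270),(250,320),(488,300),(330,280),(280,190)]:
    u,v=z1(U,V,160,140,5.88); print(U,V,deproj('top',u,v,d[int(round(v)),int(round(u))]).round(1))
E
```

```text
shank [ 391.3 -347.6   13. ] [ 399.1 -258.6   13. ] corner out [ 408.5 -233.3   13. ] tip [ 445.7 -244.8   13. ]
scraper [ 310. -337.   13.] [ 316.5 -243.5   13. ] blade [ 319.6 -207.6   13. ]
riser roof [ 460.9 -348.7   67. ] [ 213.  -336.9   67. ] [ 205.1 -534.1   67. ] [ 451.1 -547.    67. ]
organiser top [ 430.8 -428.3  112. ] [ 235.2 -418.   112. ] [ 229.4 -524.7  112. ] [ 428.2 -534.1  112. ]
S shank [ 395.4 -316.4   13. ] [ 398.3 -269.5   13. ] tip [ 447.9 -246.5   13. ] corner [ 402.7 -235.2   13. ] scr [ 312.7 -312.3   13. ] [ 319.1 -242.7   13. ]
S roof [ 216.1 -341.4   67. ] [ 460.8 -355.4   67. ] [ 452.7 -552.8   67. ]
plate edges [681.6 135.8  10. ] [551.2 132.4  10. ] [682.9   7.2  10. ] [554.3   5.7  10. ]
rail edges z26 [626.9 132.9  26. ] [603.8 132.3  26. ] [630.4   6.6  26. ] [607.3   6.4  26. ]
guard roof bars: exit frame [709.1 146.7 118. ] [512.5 140.9 118. ] base [505.8 140.7   5. ]
ring top z81 [609.7 214.7  81. ] [610.1 180.7  81. ]
engr dock [ 568.34773545 -278.33127133   10.        ] [ 696.80138227 -281.2071986    10.        ]
380 275 [610.7 200.7  77.4]
400 270 [614.4 191.8  72.4]
250 320 [590.1 265.4  65.7]
488 300 [590.5 143.3 117.4]
330 280 [610.1 226.7  67.5]
280 190 [671.  265.6   4.7]
```

The two views agree on the rod to about 4 mm. Next I'll refine the slide's axis from its plate and rail edges.

```bash
python3 - <<'E'
from h import *
p=np.load('pics/top0.npz')['p']; g=cv2.cvtColor(p,cv2.COLOR_RGB2HSV)[:,:,1].astype(float)
lo=[];hi=[]
for u in range(256,384,4):
    c=cv2.GaussianBlur(g[:,u-1:u+2].mean(1)[:,None],(1,3),0)[:,0]
    dd=np.diff(c)
    a=150+np.argmin(dd[150:180]); b=198+np.argmax(dd[198:222])
    def sub(i,s):
        y=s*dd[i-1:i+2]; return i+.5+0.5*(y[0]-y[2])/(y[0]-2*y[1]+y[2]+1e-9)
    hi.append(onplane('top',u,sub(a,-1),10)); lo.append(onplane('top',u,sub(b,1),10))
for n,P in(('far',hi),('near',lo)):
    P=np.array(P); k=np.polyfit(P[:,1],P[:,0],1); print(n,k,np.std(P[:,0]-np.polyval(k,P[:,1])), P[0],P[-1])
# depth-based rows along guard exit bar & organise: print jar etc not needed
d=np.load('pics/top0.npz')['d']
K,E=cam('top');R=E[:3,:3];t=E[:3,3]
vv,uu=np.mgrid[0:420,0:560]
X=np.stack([(uu-K[0,2])/K[0,0]*d,(vv-K[1,2])/K[1,1]*d,d],-1)-t
W=X@R
np.save('pics/W.npy',W)
m=(W[...,2]>105)&(W[...,2]<125)&(W[...,0]>480)&(W[...,0]<720)&(W[...,1]>100)&(W[...,1]<360)
print('roof bars', m.sum(), W[m].min(0),W[m].max(0))
m=(W[...,2]>155)&(W[...,2]<175)&(W[...,0]>480)&(W[...,1]<-200)
print('engraver top', W[m].min(0),W[m].max(0))
m=(W[...,2]>58)&(W[...,2]<90)&(W[...,0]>550)&(W[...,0]<680)&(W[...,1]>150)&(W[...,1]<340)
ys,xs=np.where(m)
for i in range(0,len(ys),6): print(xs[i],ys[i],W[ys[i],xs[i]].round(0),p[ys[i],xs[i]])
E
```

```text
far [-4.51440810e-02  6.85428667e+02] 6.739038357302183 [682.22010019 116.82304673  10.        ] [ 687.44550714 -257.01957522   10.        ]
near [-3.00435317e-02  5.53229795e+02] 0.25985393654876743 [550.09522656 113.58910863  10.        ] [ 560.84869528 -254.54270881   10.        ]
roof bars 645 [512.44425315 138.24884889 105.01689729] [717.44890055 335.05240285 124.9700031 ]
engraver top [ 561.4390639  -541.60439559  155.107761  ] [ 841.00000937 -267.22472369  174.99428589]
208 179 [636. 251.  60.] [54 43 26]
209 184 [619. 246.  71.] [65 51 30]
222 184 [616. 206.  83.] [163 156 147]
209 185 [615. 245.  74.] [63 51 30]
218 185 [615. 219.  74.] [110 106 102]
224 185 [614. 201.  78.] [152 146 142]
209 186 [612. 245.  72.] [63 51 32]
217 186 [613. 223.  71.] [79 76 75]
223 186 [612. 204.  78.] [135 130 126]
229 186 [614. 188.  69.] [125 120 117]
210 187 [609. 242.  74.] [41 39 35]
218 187 [611. 220.  68.] [93 89 87]
188 188 [602. 301.  89.] [99 95 87]
211 188 [608. 240.  68.] [37 37 35]
189 189 [601. 300.  82.] [87 83 76]
205 189 [606. 259.  59.] [90 67 22]
187 190 [597. 304.  88.] [104 100  92]
200 190 [603. 273.  59.] [87 66 25]
185 191 [594. 310.  89.] [131 127 123]
198 191 [600. 279.  59.] [79 58 20]
185 192 [591. 309.  88.] [162 156 148]
208 192 [598. 250.  59.] [108  79  24]
200 193 [594. 273.  61.] [167 128  34]
189 194 [588. 301.  76.] [120 115 106]
203 194 [590. 263.  65.] [132 120 103]
191 195 [588. 299.  59.] [132 126 116]
207 195 [589. 253.  59.] [143 110  40]
192 196 [582. 292.  74.] [190 183 172]
185 197 [576. 308.  89.] [139 133 123]
192 197 [582. 295.  62.] [132 126 116]
201 197 [582. 269.  62.] [144 140 135]
207 197 [583. 252.  60.] [142 137 132]
200 198 [579. 272.  61.] [142 138 134]
207 198 [580. 252.  59.] [150 145 141]
200 199 [576. 272.  60.] [139 135 131]
200 200 [573. 271.  63.] [147 142 138]
207 200 [574. 252.  61.] [147 141 139]
```

Request:
apply_moves:
  series:
    - [[5, -4, 0], [0, 0, -0.12], 45]
    - [[10, -9, 0], [0, 0, -0.25], 45]
    - [[15, -14, 0], [0, 0, -0.4], 45]
    - [[19, -19, 0], [0, 0, -0.55], 45]
    - [[22, -24, 0], [0, 0, -0.7], 45]
    - [[25, -29, 0], [0, 0, -0.85], 45]
    - [[27, -34, 0], [0, 0, -1.0], 45]
    - [[28, -39, 0], [0, 0, -1.15], 45]
    - [[28, -45, 0], [0, 0, -1.3], 45]
    - [[28, -50, 0], [0, 0, -1.39], 45]

```text
clock: 1.35
eef_pos: [419.3, 30.0, 230.3]
eef_rot: [3.142, 0.0, -0.08]
wrist_force: [0.7, -0.1, 0.9]
finger_gap: 42.4
```

Request:
apply_moves:
  series:
    - [[-0.4, -6, 0], [0, 0, 0], 40]
    - [[-0.8, -12, 0], [0, 0, 0], 40]
    - [[-1.2, -18, -2], [0, 0, 0], 40]
    - [[-1.7, -24, -6], [0, 0, 0], 40]
    - [[-2.2, -29, -10], [0, 0, 0], 40]
    - [[-2.2, -31.7, -13], [0, 0, 0], 40]
    - [[-2.2, -31.7, -16], [0, 0, 0], 40]
    - [[-2.2, -31.7, -17], [0, 0, 0], 40]
    - [[-2.2, -31.7, -17], [0, 0, 0], 40]
    - [[-2.2, -31.7, -17], [0, 0, 0], 40]

```text
clock: 2.6
eef_pos: [398.3, -285.1, 61.7]
eef_rot: [3.141, -0.001, -0.075]
wrist_force: [1.4, -0.2, -0.3]
finger_gap: 37.6
```

```bash
python3 - <<'E'
from h import *
print(manip.read_state()['eef_pos'])
p,d=snap('side','s1'); cv2.imwrite('pics/s1z.png',cv2.resize(p[250:400,160:360,::-1],(800,600),interpolation=cv2.INTER_CUBIC))
E
```

```text
[ 398.29518736 -285.10227949   61.66734992]
```

View pics/s1z.png

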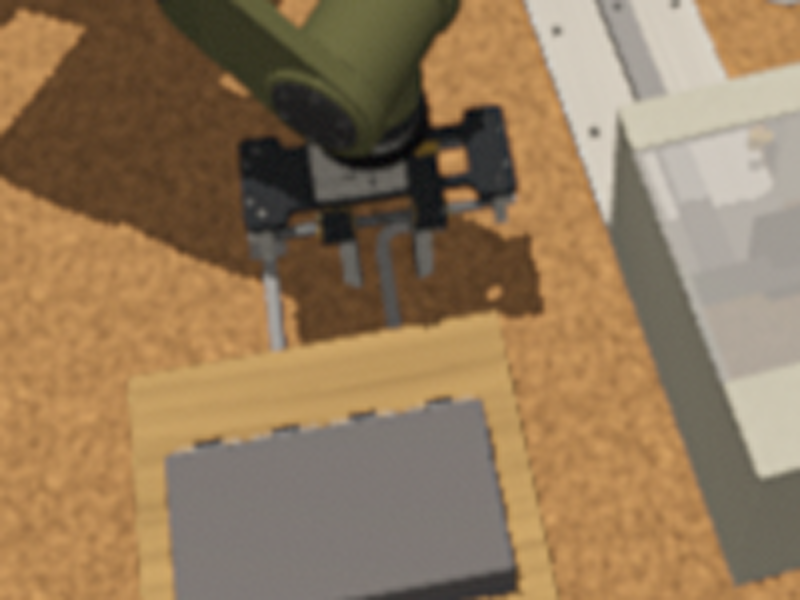

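The picture shows the fingers at about (350,270) and (425,260), one on each side of the shank at (390,270). The scraper at (275,320) is clear of them. Next I lower and grip the shank.

Request:
apply_moves:
  series:
    - [[0, 0, -1], [0, 0, 0], 40]
    - [[0, 0, -2], [0, 0, 0], 40]
    - [[0, 0, -3], [0, 0, 0], 40]
    - [[0, 0, -3.4], [0, 0, 0], 40]
    - [[0, 0, -3.4], [0, 0, 0], 0]
    - [[0, 0, -3.4], [0, 0, 0], 0]
    - [[0, 0, -3.4], [0, 0, 0], 0]
    - [[0, 0, -3.4], [0, 0, 0], 0]
    - [[0, 0, -3.4], [0, 0, 0], 0]
    - [[0, 0, -3.4], [0, 0, 0], 0]
  grip_force: 25

```text
clock: 3.9
eef_pos: [397.7, -285.1, 26.5]
eef_rot: [3.141, -0.0, -0.076]
wrist_force: [-0.1, -0.2, 0.4]
finger_gap: 9.0
```

Request:
apply_moves:
  series:
    - [[0.1, 1, 0], [0, 0, 0], 0]
    - [[0.2, 2.5, 0], [0, 0, 0], 0]
    - [[0.3, 4.5, 0], [0, 0, 0], 0]
    - [[0.5, 6.5, 0], [0, 0, 0], 0]
    - [[0.6, 8.5, 0], [0, 0, 0], 0]
    - [[0.8, 10.5, 0], [0, 0, 0], 0]
    - [[0.9, 12.5, 0], [0, 0, 0], 0]
    - [[1.1, 14.5, 0], [0, 0, 0], 0]
    - [[1.2, 16, 0], [0, 0, 0], 0]
    - [[1.2, 16, 0], [0, 0, 0], 0]

```text
clock: 5.15
eef_pos: [409.5, -123.8, 26.4]
eef_rot: [-3.141, 0.0, -0.074]
wrist_force: [-0.3, 0.6, 1.5]
finger_gap: 9.0
```

Request:
apply_moves:
  series:
    - [[0, 0, 0], [0, 0, 0], 40]
    - [[0, 0, 0], [0, 0, 0], 40]
    - [[0, 0, 0], [0, 0, 0], 40]
    - [[0, 0, 2], [0, 0, 0], 50]
    - [[0, 0, 5], [0, 0, 0], 50]
    - [[0, 0, 10], [0, 0, 0], 50]
    - [[-3, 0, 15], [0, 0, 0], 50]
    - [[-6, 2, 20], [0, 0, 0], 50]
    - [[-6, 7, 22], [0, 0, 0], 50]
    - [[-6, 10, 22], [0, 0, 0], 50]

```text
clock: 6.4
eef_pos: [349.8, -24.0, 248.2]
eef_rot: [3.141, -0.004, -0.077]
wrist_force: [0.8, 0.4, -0.6]
finger_gap: 47.0
```

```bash
python3 - <<'E'
from h import *
print(manip.read_state()['eef_pos'])
p,d=snap('side','s2'); cv2.imwrite('pics/s2z.png',cv2.resize(p[210:360,160:360,::-1],(800,600),interpolation=cv2.INTER_CUBIC))
p,d=snap('top','t2'); cv2.imwrite('pics/t2z.png',cv2.resize(p[200:350,290:490,::-1],(800,600),interpolation=cv2.INTER_CUBIC))
E
```

```text
[349.78498957 -24.02554382 248.17791952]
```

View pics/s2z.png

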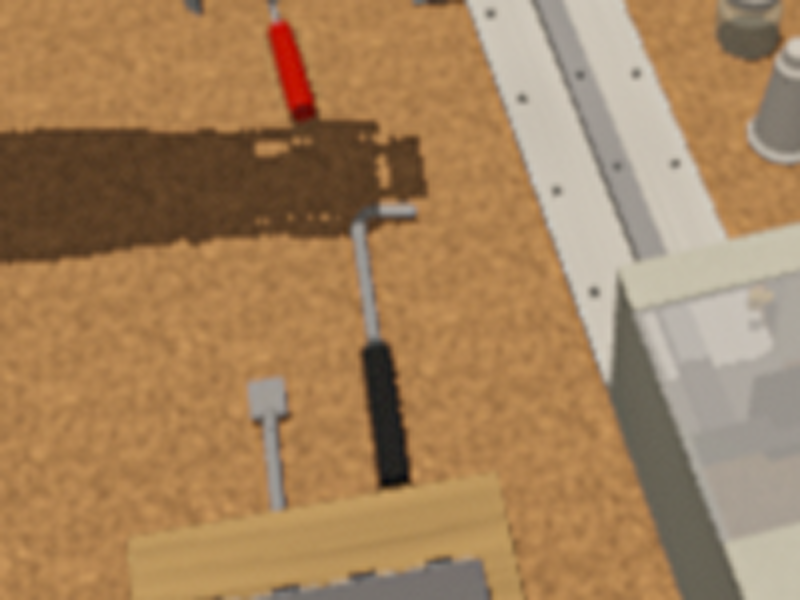

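View pics/t2z.png

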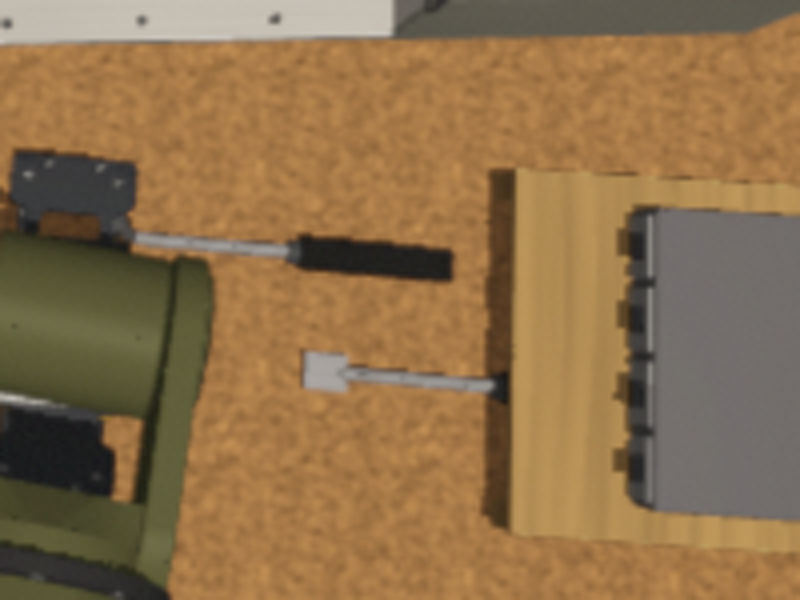

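The rod is out. In the top zoom the handle spans (300,250) to (452,265), and in the side zoom the hook is at (360-415,213). The scraper has not moved.

```bash
python3 - <<'E'
from h import *
p=np.load('pics/t2.npz')['p'];m=np.zeros((420,560),np.uint8); sub=p[250:275,362:408].max(2)<60; m[250:275,362:408]=sub
n,l,s,c=cv2.connectedComponentsWithStats(m); i=1+np.argmax(s[1:,4]); ys,xs=np.where(l==i)
P=np.array([onplane('top',x,y,26)[:2] for x,y in zip(xs,ys)],np.float32)
print('top',cv2.minAreaRect(P), s[i])
# direction via shank z=13
z=lambda U,V:((U+.5)/4-.5+290,(V+.5)/4-.5+200)
print('shank',onplane('top',*z(140,239),13),onplane('top',*z(290,252),13))
p=np.load('pics/s2.npz')['p'];m=(p.max(2)<55).astype(np.uint8); m[:290]=0;m[335:]=0;m[:,:245]=0;m[:,266:]=0
ys,xs=np.where(m>0);P=np.array([onplane('side',x,y,20)[:2] for x,y in zip(xs,ys)],np.float32)
print('side',cv2.minAreaRect(P),len(P))
z=lambda U,V:((U+.5)/4-.5+160,(V+.5)/4-.5+210)
print('side shank',onplane('side',*z(360,235),13),onplane('side',*z(374,338),13),'tip',onplane('side',*z(415,212),13),'corner',onplane('side',*z(358,214),13))
E
```

```text
top ((398.1935729980469, -256.9847106933594), (108.62535095214844, 21.396230697631836), 85.10139465332031) [364 259  39  11 279]
shank [410.69489264 -90.32461222  13.        ] [ 402.85658046 -199.11448747   13.        ]
side ((400.8724670410156, -261.0504150390625), (114.86054229736328, 19.1889591217041), 85.64043426513672) 225
side shank [413.16014735 -97.72547915  13.        ] [ 405.45405787 -192.92779738   13.        ] tip [459.70664202 -86.56270524  13.        ] corner [415.47659406 -77.39474057  13.        ]
```

Request:
apply_moves:
  series:
    - [[1, -5, 0], [0, 0, 0], 50]
    - [[2.5, -10, 0], [0, 0, 0], 50]
    - [[4, -15, -3], [0, 0, 0], 50]
    - [[5.2, -19, -7], [0, 0, 0], 50]
    - [[5.2, -20.9, -12], [0, 0, 0], 50]
    - [[5.2, -20.9, -16], [0, 0, 0], 50]
    - [[5.2, -20.9, -19], [0, 0, 0], 50]
    - [[5.2, -20.9, -21], [0, 0, 0], 50]
    - [[5.2, -20.9, -22.1], [0, 0, 0], 50]
    - [[5.2, -20.9, -22.1], [0, 0, 0], 50]

```text
clock: 7.75
eef_pos: [401.5, -234.8, 25.6]
eef_rot: [3.141, 0.0, -0.076]
wrist_force: [-0.4, 0.1, 0.6]
finger_gap: 46.6
```

Request:
apply_moves:
  series:
    - [[0, 0, 0], [0, 0, 0], 0]
    - [[0, 0, 0], [0, 0, 0], 0]
    - [[0, 0, 0], [0, 0, 0], 0]
    - [[0, 0, 0], [0, 0, 0], 0]
    - [[0, 0, 0], [0, 0, 0], 0]
    - [[0, 0, 1], [0, 0, 0], 0]
    - [[0, 0, 3], [0, 0, 0], 0]
    - [[0, 0, 5], [0, 0, 0], 0]
    - [[0, 0, 7], [0, 0, 0], 0]
    - [[0, 0, 7], [0, 0, 0], 0]
  grip_force: 45

```text
clock: 9.0
eef_pos: [402.3, -234.3, 96.8]
eef_rot: [3.14, -0.002, -0.076]
wrist_force: [-0.6, 0.6, -3.2]
finger_gap: 23.6
```

```bash
python3 - <<'E'
from h import *
s=manip.read_state();print(s['eef_pos'],s['finger_gap'])
p,d=snap('side','s3'); cv2.imwrite('pics/s3z.png',cv2.resize(p[210:360,160:360,::-1],(800,600),interpolation=cv2.INTER_CUBIC))
p,d=snap('top','t3'); cv2.imwrite('pics/t3z.png',cv2.resize(p[200:350,290:490,::-1],(800,600),interpolation=cv2.INTER_CUBIC))
E
```

```text
[ 402.25400098 -234.32336113   96.80434604] 23.616882549834276
```

View pics/s3z.png

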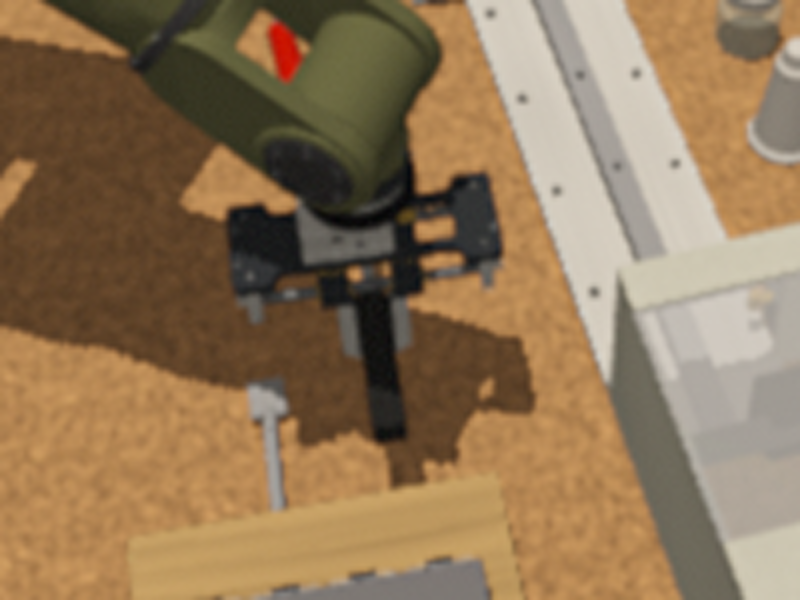

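View pics/t3z.png

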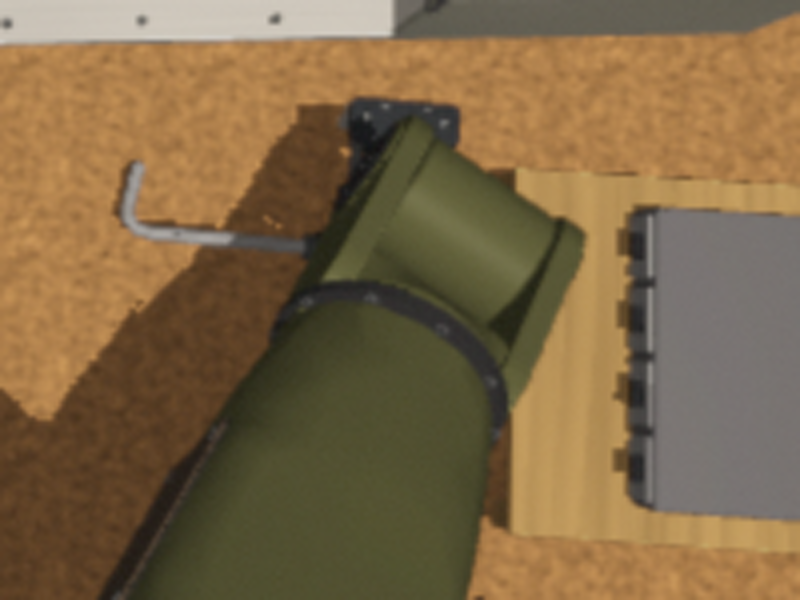

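The rod is held by its handle. In the top zoom the hook corner is at (130,225) and the tip at (137,165). I'll measure the hook relative to the TCP.

```bash
python3 - <<'E'
from h import *
z=lambda U,V:((U+.5)/4-.5+290,(V+.5)/4-.5+200)
tcp=np.array([402.25,-234.3,96.8])
for zz in (80,84,88):
  for n,q in (('cross mid',(129,198)),('tip',(137,163)),('shank1',(160,233)),('shank2',(300,245))):
    P=onplane('top',*z(*q),zz); print(zz,n,P.round(1),(P-tcp).round(1))
d=np.load('pics/t3.npz')['d']
for q in ((130,205),(132,190),(180,234),(230,238),(280,243)):
    u,v=z(*q);u,v=int(round(u)),int(round(v))
    print(q,[deproj('top',u,vv,d[vv,u]).round(1).tolist() for vv in(v-1,v,v+1)])
E
```

```text
80 cross mid [435.5 -77.4  80. ] [ 33.2 156.9 -16.8]
80 tip [459.8 -82.9  80. ] [ 57.6 151.4 -16.8]
80 shank1 [411.6 -98.8  80. ] [  9.4 135.5 -16.8]
80 shank2 [ 404.8 -195.    80. ] [  2.5  39.3 -16.8]
84 cross mid [435.2 -77.1  84. ] [ 32.9 157.2 -12.8]
84 tip [459.5 -82.6  84. ] [ 57.2 151.7 -12.8]
84 shank1 [411.4 -98.4  84. ] [  9.1 135.9 -12.8]
84 shank2 [ 404.6 -194.3   84. ] [  2.3  40.  -12.8]
88 cross mid [434.9 -76.8  88. ] [ 32.6 157.5  -8.8]
88 tip [459.1 -82.3  88. ] [ 56.8 152.   -8.8]
88 shank1 [411.2 -98.1  88. ] [  8.9 136.2  -8.8]
88 shank2 [ 404.4 -193.6   88. ] [ 2.1 40.7 -8.8]
(130, 205) [[432.6, -77.3, 86.0], [430.0, -77.4, 84.0], [427.1, -77.3, 85.7]]
(132, 190) [[443.5, -79.9, 88.4], [440.9, -80.1, 85.8], [438.2, -80.1, 85.1]]
(180, 234) [[413.9, -113.1, 85.1], [410.8, -112.3, 92.4], [408.2, -112.6, 89.4]]
(230, 238) [[411.5, -145.6, 87.8], [408.7, -145.5, 88.8], [406.2, -146.0, 84.4]]
(280, 243) [[409.4, -181.4, 86.0], [406.8, -181.6, 84.4], [404.1, -181.7, 83.4]]
```

Request:
apply_moves:
  series:
    - [[2, 2, 0], [0, 0, 0.02], 0]
    - [[4, 4, 0], [0, 0, 0.04], 0]
    - [[6, 6, 0], [0, 0, 0.06], 0]
    - [[8, 8, 0], [0, 0, 0.08], 0]
    - [[10, 10, 0], [0, 0, 0.1], 0]
    - [[12, 12, 0], [0, 0, 0.102], 0]
    - [[14, 14, 0], [0, 0, 0.102], 0]
    - [[15.4, 16, -1], [0, 0, 0.102], 0]
    - [[15.4, 16.7, -2.4], [0, 0, 0.102], 0]
    - [[15.4, 16.7, -2.4], [0, 0, 0.102], 0]

```text
clock: 10.35
eef_pos: [554.3, -66.9, 69.5]
eef_rot: [-3.141, 0.004, 0.026]
wrist_force: [-0.4, 0.3, -1.8]
finger_gap: 23.7
```

```bash
python3 - <<'E'
from h import *
s=manip.read_state();print(s['eef_pos'],s['eef_rot'],s['finger_gap'])
p,d=snap('side','s4'); cv2.imwrite('pics/s4z.png',cv2.resize(p[90:285,200:460,::-1],(800,600),interpolation=cv2.INTER_CUBIC))
p,d=snap('top','t4'); cv2.imwrite('pics/t4z.png',cv2.resize(p[140:290,160:360,::-1],(800,600),interpolation=cv2.INTER_CUBIC))
E
```

```text
[554.32300618 -66.86480425  69.52916225] [-3.14089012  0.00356495  0.02646464] 23.73814537369006
```

View pics/s4z.png

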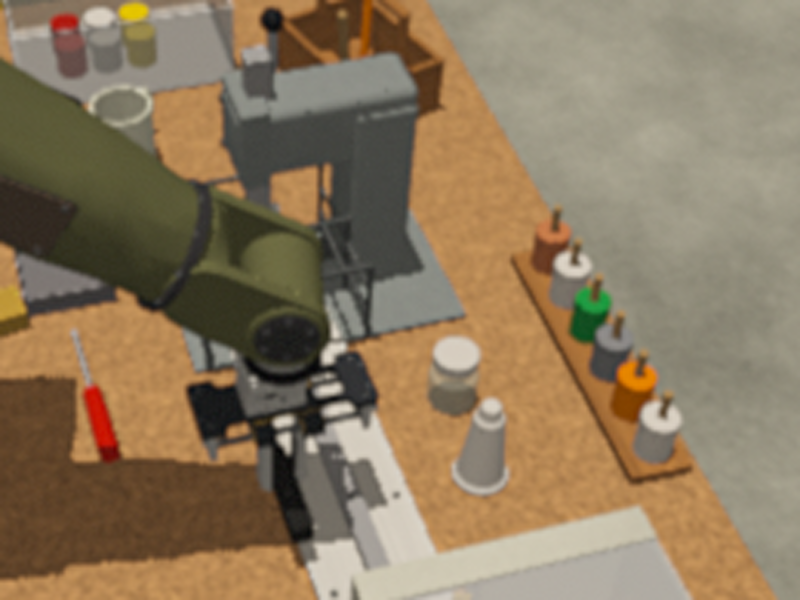

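View pics/t4z.png

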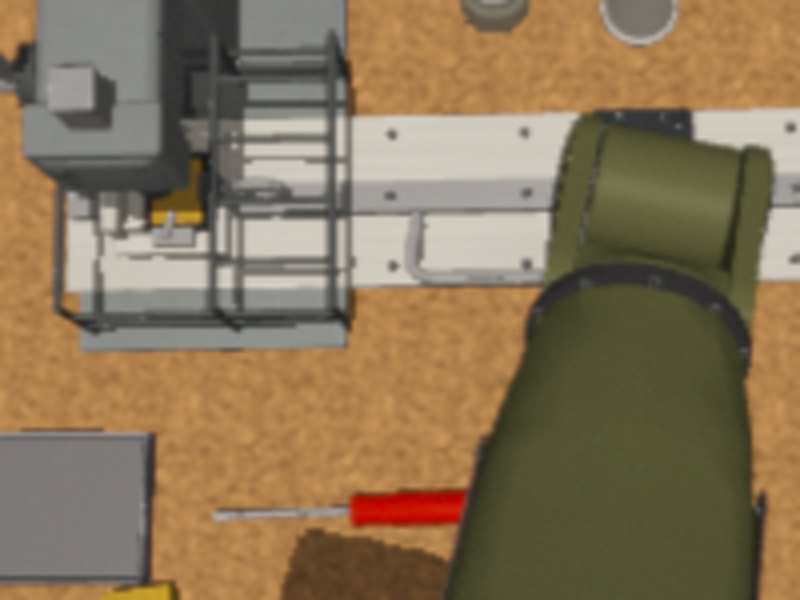

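```bash
python3 - <<'E'
from h import *
z=lambda U,V:((U+.5)/4-.5+160,(V+.5)/4-.5+140)
s=manip.read_state();tcp=s['eef_pos'];print(tcp)
for n,q in (('cross',(411,245)),('tip',(416,214)),('shank1',(440,275)),('shank2',(535,278))):
    P=onplane('top',*z(*q),57); print(n,P.round(1),(P-tcp).round(1))
for n,q in (('ring left',(240,185)),('ring right',(290,190))):
    print(n,onplane('top',*z(*q),62).round(1),onplane('top',*z(*q),81).round(1))
d=np.load('pics/t4.npz')['d']
K,E=cam('top')
vv,uu=np.mgrid[0:420,0:560]
W=(np.stack([(uu-K[0,2])/K[0,0]*d,(vv-K[1,2])/K[1,1]*d,d],-1)-E[:3,3])@E[:3,:3]
m=(W[...,2]>54)&(W[...,2]<88)&(abs(W[...,0]-612)<9)&(W[...,1]>165)&(W[...,1]<230)
for a in sorted(W[m].round(0).tolist(),key=lambda a:a[1]):print(a,end=' ')
m=(W[...,2]>40)&(W[...,2]<75)&(W[...,0]>535)&(W[...,0]<605)&(W[...,1]>20)&(W[...,1]<110)
print(); print([a for a in W[m].round(0).tolist()][::3])
E
```

```text
[555.19206634 -67.61934214  71.20242037]
cross [573.7  92.2  57. ] [ 18.5 159.8 -14.2]
tip [596.5  89.1  57. ] [ 41.3 156.7 -14.2]
shank1 [552.   70.8  57. ] [ -3.2 138.5 -14.2]
shank2 [550.7   2.6  57. ] [ -4.5  70.3 -14.2]
ring left [615.3 216.4  62. ] [611.1 213.2  81. ]
ring right [612.  180.1  62. ] [607.9 177.5  81. ]
[615.0, 183.0, 64.0] [614.0, 186.0, 68.0] [612.0, 186.0, 64.0] [615.0, 187.0, 76.0] [613.0, 188.0, 73.0] [610.0, 188.0, 71.0] [612.0, 190.0, 77.0] [610.0, 190.0, 73.0] [611.0, 190.0, 55.0] [616.0, 191.0, 72.0] [615.0, 193.0, 75.0] [612.0, 193.0, 77.0] [611.0, 193.0, 55.0] [618.0, 196.0, 77.0] [615.0, 196.0, 77.0] [612.0, 196.0, 77.0] [614.0, 198.0, 79.0] [612.0, 198.0, 78.0] [618.0, 199.0, 77.0] [613.0, 200.0, 83.0] [616.0, 201.0, 83.0] [611.0, 201.0, 79.0] [617.0, 204.0, 81.0] [614.0, 204.0, 79.0] [612.0, 204.0, 76.0] [614.0, 206.0, 82.0] [618.0, 207.0, 76.0] [612.0, 207.0, 78.0] [618.0, 210.0, 76.0] [614.0, 210.0, 78.0] [611.0, 210.0, 78.0] [613.0, 212.0, 82.0] [612.0, 213.0, 77.0] [611.0, 214.0, 54.0] [614.0, 216.0, 77.0] [612.0, 216.0, 77.0] [610.0, 216.0, 72.
[... 585 characters left out ...]
 52.0], [569.0, 90.0, 65.0], [566.0, 90.0, 63.0], [563.0, 90.0, 65.0], [562.0, 90.0, 57.0], [557.0, 90.0, 64.0], [555.0, 90.0, 60.0], [555.0, 35.0, 64.0], [555.0, 27.0, 64.0], [552.0, 93.0, 60.0], [552.0, 84.0, 62.0], [553.0, 75.0, 59.0], [552.0, 67.0, 62.0], [552.0, 58.0, 63.0], [552.0, 49.0, 64.0], [552.0, 41.0, 63.0], [553.0, 32.0, 62.0], [552.0, 24.0, 64.0], [549.0, 87.0, 62.0], [550.0, 78.0, 60.0], [549.0, 69.0, 63.0], [550.0, 61.0, 61.0], [549.0, 52.0, 68.0], [549.0, 44.0, 64.0], [550.0, 35.0, 62.0], [550.0, 27.0, 64.0], [547.0, 84.0, 61.0], [547.0, 75.0, 60.0], [547.0, 67.0, 60.0], [547.0, 58.0, 60.0], [547.0, 49.0, 61.0], [547.0, 41.0, 61.0], [547.0, 32.0, 59.0], [547.0, 24.0, 63.0]]
```

Request:
apply_moves:
  series:
    - [[0, 1, 0.2], [0, 0, 0], 0]
    - [[-0.1, 2.5, 0.2], [0, 0, 0], 0]
    - [[-0.1, 4, 0.2], [0, 0, 0], 0]
    - [[-0.2, 5.5, 0.2], [0, 0, 0], 0]
    - [[-0.2, 7, 0.2], [0, 0, 0], 0]
    - [[-0.3, 8.5, 0.2], [0, 0, 0], 0]
    - [[-0.3, 10, 0.2], [0, 0, 0], 0]
    - [[-0.3, 11, 0.2], [0, 0, 0], 0]
    - [[-0.3, 11.1, 0.2], [0, 0, 0], 0]
    - [[-0.3, 11.1, 0.2], [0, 0, 0], 0]

```text
clock: 11.7
eef_pos: [552.7, 43.7, 73.4]
eef_rot: [3.141, 0.0, 0.026]
wrist_force: [1.2, 0.4, -1.6]
finger_gap: 23.7
```

```bash
python3 - <<'E'
from h import *
p,d=snap('top','t5'); cv2.imwrite('pics/t5z.png',cv2.resize(p[150:240,180:300,::-1],(800,600),interpolation=cv2.INTER_CUBIC))
p,d=snap('side','s5'); cv2.imwrite('pics/s5z.png',cv2.resize(p[120:210,240:360,::-1],(800,600),interpolation=cv2.INTER_CUBIC))
s=manip.read_state();print(s['eef_pos'],s['eef_rot'],s['wrist_force'])
E
```

```text
[552.71904342  43.5483185   73.44221   ] [3.14154610e+00 3.62979662e-05 2.54796922e-02] [-0.0301632   0.4762245  -1.84732264]
```

View pics/t5z.png

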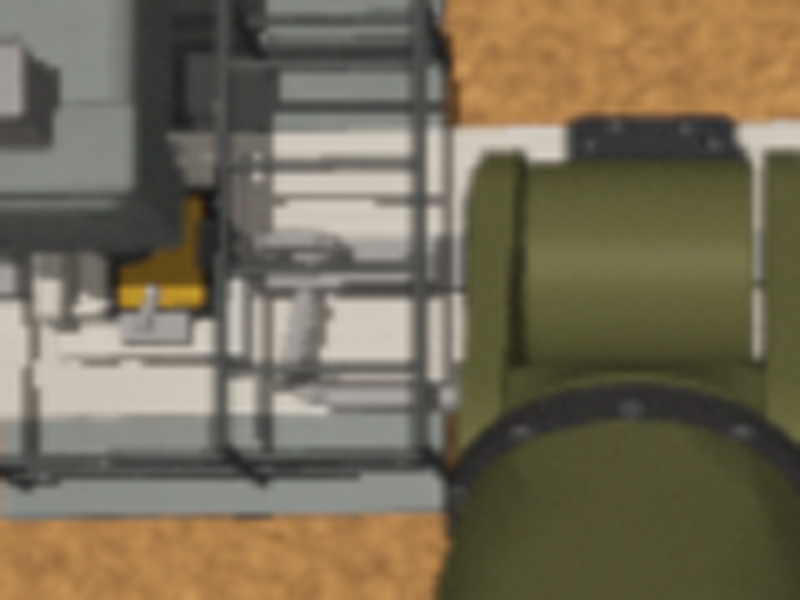

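View pics/s5z.png

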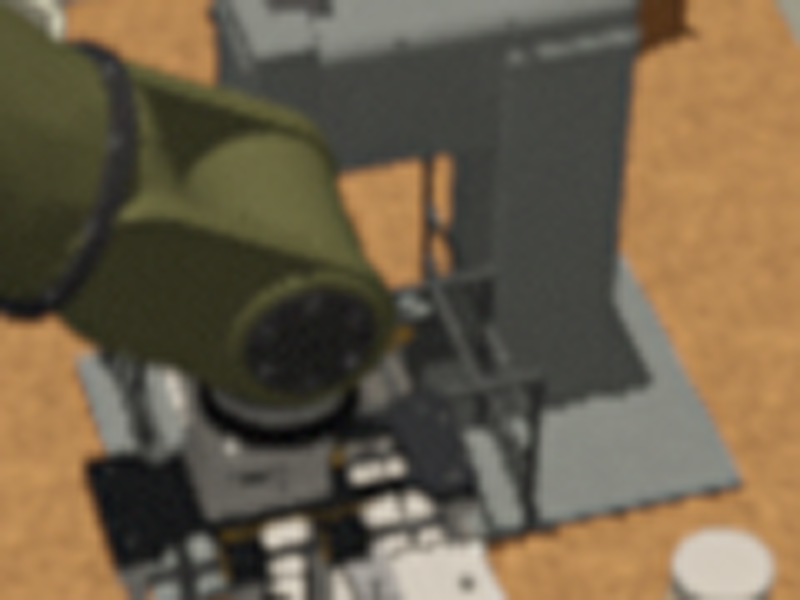

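In the top zoom the crossbar runs from (292,385) to (318,290), just on the near side of the ring at (258..348,243). Before sliding it in I'll check the y alignment.

```bash
python3 - <<'E'
from h import *
s=800/120
z=lambda U,V:((U+.5)/s-.5+180,(V+.5)/s-.5+150)
for n,q in (('base',(292,380)),('mid',(303,340)),('tip',(315,295)),('shank',(400,395))):
    print(n,onplane('top',*z(*q),60).round(1))
d=np.load('pics/t5.npz')['d']
K,E=cam('top'); vv,uu=np.mgrid[0:420,0:560]
W=(np.stack([(uu-K[0,2])/K[0,0]*d,(vv-K[1,2])/K[1,1]*d,d],-1)-E[:3,3])@E[:3,:3]
m=(W[...,2]>52)&(W[...,2]<75)&(W[...,0]>545)&(W[...,0]<605)&(W[...,1]>150)&(W[...,1]<225)
for a in sorted(W[m].round(0).tolist()):print(a,end=' ')
print()
for U in range(240,365,8):
    u=int(round(z(U,0)[0])); print([W[v,u].round(0).tolist() for v in (185,186,187)])
E
```

```text
base [555.1 203.7  60. ]
mid [572.7 199.6  60. ]
tip [592.6 195.1  60. ]
shank [549.2 156.9  60. ]
[545.0, 155.0, 63.0] [545.0, 164.0, 61.0] [545.0, 167.0, 63.0] [545.0, 187.0, 62.0] [545.0, 193.0, 60.0] [546.0, 161.0, 61.0] [547.0, 169.0, 68.0] [547.0, 181.0, 67.0] [547.0, 189.0, 68.0] [547.0, 192.0, 67.0] [547.0, 195.0, 66.0] [548.0, 155.0, 62.0] [548.0, 158.0, 64.0] [548.0, 161.0, 66.0] [548.0, 164.0, 62.0] [548.0, 167.0, 64.0] [548.0, 172.0, 64.0] [548.0, 175.0, 63.0] [548.0, 178.0, 65.0] [548.0, 184.0, 64.0] [548.0, 187.0, 64.0] [548.0, 199.0, 61.0] [549.0, 153.0, 61.0] [550.0, 158.0, 69.0] [550.0, 178.0, 65.0] [550.0, 184.0, 65.0] [550.0, 189.0, 69.0] [550.0, 192.0, 67.0] [550.0, 195.0, 65.0] [550.0, 198.0, 64.0] [550.0, 201.0, 67.0] [551.0, 152.0, 64.0] [551.0, 155.0, 62.0] [551.0, 161.0, 65.0] [551.0, 164.0, 65.0] [551.0, 167.0, 63.0] [551.0, 170.0, 62.0] [551.0, 172.0, 64.0] [551.0, 175.0, 64.0] [551.0, 181.0, 63.0] [551.0, 187.0, 64.0] [553.0, 198.0, 65.0] [553.0, 201.0, 65.0] [554.0, 196.0, 60.0] [554.0, 205.0, 59.0] [556.0, 202.0, 63.0] [557.0, 199.0, 62.0] [564.0, 204.0,
[... 1110 characters left out ...]
06.0, 81.0], [616.0, 212.0, 45.0]]
[[614.0, 204.0, 81.0], [611.0, 203.0, 82.0], [614.0, 208.0, 52.0]]
[[615.0, 201.0, 77.0], [612.0, 201.0, 78.0], [615.0, 206.0, 49.0]]
[[615.0, 199.0, 78.0], [612.0, 198.0, 78.0], [615.0, 203.0, 50.0]]
[[615.0, 196.0, 76.0], [612.0, 196.0, 77.0], [615.0, 200.0, 48.0]]
[[616.0, 191.0, 70.0], [613.0, 190.0, 74.0], [611.0, 191.0, 67.0]]
[[616.0, 188.0, 70.0], [613.0, 188.0, 73.0], [611.0, 188.0, 69.0]]
[[631.0, 195.0, 5.0], [614.0, 185.0, 69.0], [612.0, 186.0, 62.0]]
[[631.0, 191.0, 6.0], [616.0, 184.0, 61.0], [621.0, 189.0, 21.0]]
[[630.0, 188.0, 9.0], [622.0, 185.0, 30.0], [621.0, 186.0, 24.0]]
[[631.0, 182.0, 6.0], [624.0, 180.0, 25.0], [620.0, 179.0, 28.0]]
```

Request:
apply_moves:
  series:
    - [[0, 0.3, 0], [0, 0, 0], 0]
    - [[0.5, 0.3, 0], [0, 0, 0], 0]
    - [[1, 0.3, 0], [0, 0, 0], 0]
    - [[1.5, 0.3, 0], [0, 0, 0], 0]
    - [[2, 0.4, 0], [0, 0, 0], 0]
    - [[2.5, 0.4, 0], [0, 0, 0], 0]
    - [[3, 0.4, 0], [0, 0, 0], 0]
    - [[3.5, 0.4, 0], [0, 0, 0], 0]
    - [[3.8, 0.4, 0], [0, 0, 0], 0]
    - [[3.8, 0.4, 0], [0, 0, 0], 0]

```text
clock: 13.05
eef_pos: [590.8, 47.9, 73.4]
eef_rot: [3.142, 0.0, 0.026]
wrist_force: [0.0, 0.1, -1.9]
finger_gap: 23.7
```

```bash
python3 - <<'E'
from h import *
p,d=snap('top','t6'); cv2.imwrite('pics/t6z.png',cv2.resize(p[150:240,180:300,::-1],(800,600),interpolation=cv2.INTER_CUBIC))
s=manip.read_state();print(s['eef_pos'],s['eef_rot'],s['wrist_force'],s['moment'])
E
```

```text
[590.66319358  47.96882339  73.39467172] [-3.14157838e+00  1.19573436e-04  2.60530072e-02] [-0.70533965 -0.15783022 -1.42811439] [-0.06340332  0.01299749  0.01564121]
```

View pics/t6z.png

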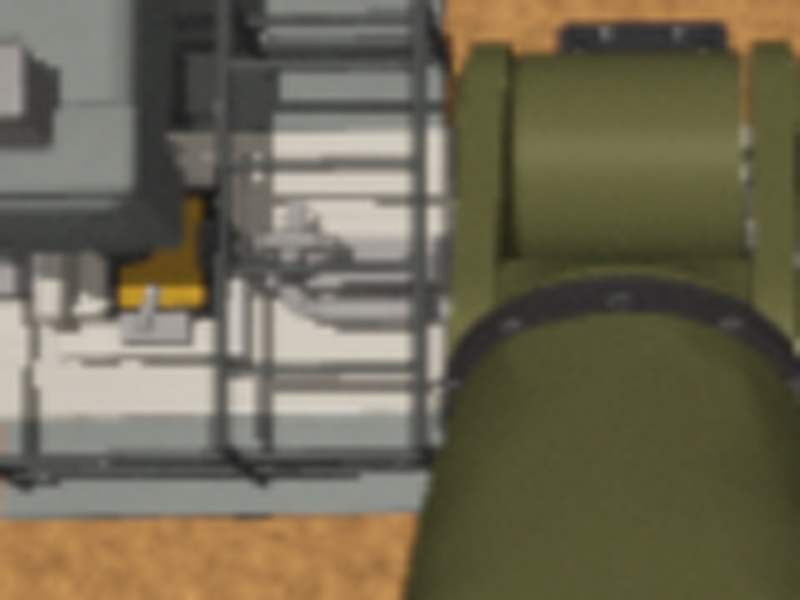

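The tip shows on the far side of the ring at (298,215), so the hook is through it, and there is no contact force. I start pulling slowly.

Request:
apply_moves:
  series:
    - [[0, -0.4, 0], [0, 0, 0], 0]
    - [[0, -0.8, 0], [0, 0, 0], 0]
    - [[0, -1.2, 0], [0, 0, 0], 0]
    - [[0, -1.6, 0], [0, 0, 0], 0]
    - [[0.1, -2, 0], [0, 0, 0], 0]
    - [[0.1, -2.4, 0], [0, 0, 0], 0]
    - [[0.1, -2.8, 0], [0, 0, 0], 0]
    - [[0.1, -3.2, 0], [0, 0, 0], 0]
    - [[0.1, -3.6, 0], [0, 0, 0], 0]
    - [[0.1, -4, 0], [0, 0, 0], 0]

```text
clock: 14.35
eef_pos: [591.7, 7.7, 73.5]
eef_rot: [3.142, -0.0, 0.026]
wrist_force: [0.7, 1.1, -2.1]
finger_gap: 23.9
```

```bash
python3 - <<'E'
from h import *
p,d=snap('top','t7'); cv2.imwrite('pics/t7z.png',cv2.resize(p[150:240,180:300,::-1],(800,600),interpolation=cv2.INTER_CUBIC))
s=manip.read_state();print(s['eef_pos'],s['eef_rot'],s['wrist_force'],s['moment'])
E
```

```text
[591.71942346   7.24777316  73.46899975] [ 3.14147266e+00 -4.79103291e-05  2.56630237e-02] [-0.58147859 -0.5297016  -2.16491595] [-0.02960243  0.06377738 -0.00930172]
```

View pics/t7z.png

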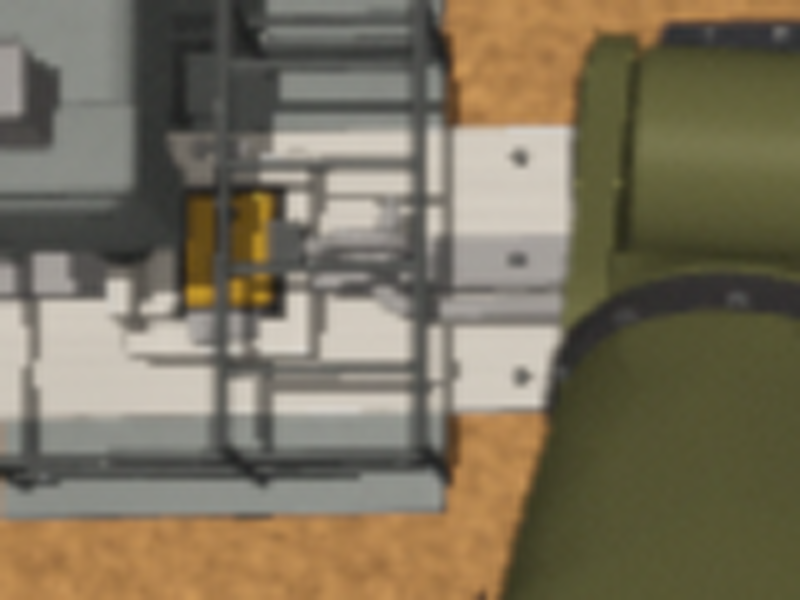

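The carriage is out of its catch: the ring has moved to about (315-410,245) with the hook still in it. I keep pulling.

Request:
apply_moves:
  series:
    - [[0, -0.8, 0], [0, 0, 0], 0]
    - [[0, -1.8, 0], [0, 0, 0], 0]
    - [[0.1, -3, 0], [0, 0, 0], 0]
    - [[0.1, -4.2, 0], [0, 0, 0], 0]
    - [[0.2, -5.4, 0], [0, 0, 0], 0]
    - [[0.2, -6.6, 0], [0, 0, 0], 0]
    - [[0.2, -7.8, 0], [0, 0, 0], 0]
    - [[0.3, -9, 0], [0, 0, 0], 0]
    - [[0.3, -10, 0], [0, 0, 0], 0]
    - [[0.3, -11, 0], [0, 0, 0], 0]

```text
clock: 15.65
eef_pos: [594.8, -102.7, 73.4]
eef_rot: [-3.142, -0.0, 0.026]
wrist_force: [1.6, 1.6, -2.6]
finger_gap: 23.3
```

Request:
apply_moves:
  series:
    - [[0, -1, 0], [0, 0, 0], 0]
    - [[0, -2, 0], [0, 0, 0], 0]
    - [[0.1, -3, 0], [0, 0, 0], 0]
    - [[0.1, -4, 0], [0, 0, 0], 0]
    - [[0.2, -5, 0], [0, 0, 0], 0]
    - [[0.2, -6, 0], [0, 0, 0], 0]
    - [[0.2, -7, 0], [0, 0, 0], 0]
    - [[0.3, -8, 0], [0, 0, 0], 0]
    - [[0.3, -8.8, 0], [0, 0, 0], 0]
    - [[0.3, -9.3, 0], [0, 0, 0], 0]

```text
clock: 16.9
eef_pos: [597.7, -195.6, 73.5]
eef_rot: [-3.142, -0.0, 0.026]
wrist_force: [0.6, 0.8, -2.2]
finger_gap: 23.5
```

```bash
python3 - <<'E'
from h import *
p,d=snap('top','t8'); cv2.imwrite('pics/t8z.png',cv2.resize(p[140:260,180:380,::-1],(800,480),interpolation=cv2.INTER_CUBIC))
p,d=snap('side','s8'); cv2.imwrite('pics/s8z.png',cv2.resize(p[120:300,220:460,::-1],(800,600),interpolation=cv2.INTER_CUBIC))
s=manip.read_state();print(s['eef_pos'],s['eef_rot'],s['wrist_force'],s['moment'])
E
```

```text
[ 597.66429445 -195.60336621   73.45497667] [ 3.14137940e+00 -5.10734036e-05  2.55655145e-02] [ 0.24027136  0.30504311 -2.02466124] [-0.08738237  0.06659828  0.00162432]
```

View pics/t8z.png

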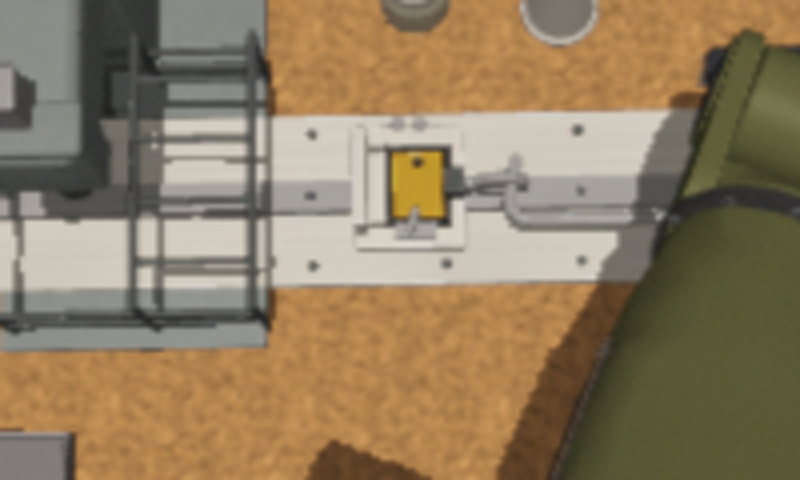

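View pics/s8z.png

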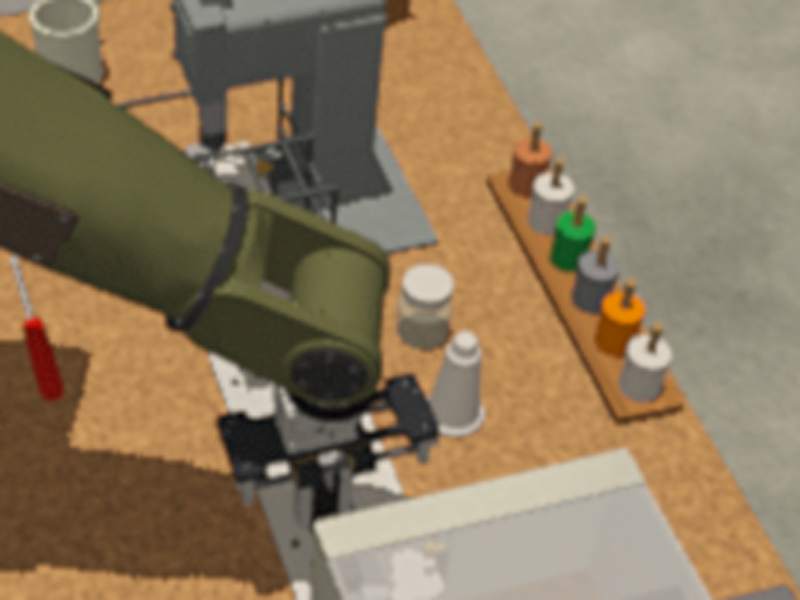

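The carriage is out of the guard: its plate is at u≈355 against the exit bars at u≈265. Now I unhook by easing back towards +y and then moving sideways towards -x.

Request:
apply_moves:
  series:
    - [[0, 0.4, 0], [0, 0, 0], 0]
    - [[0, 0.8, 0], [0, 0, 0], 0]
    - [[-0.5, 0.8, 0], [0, 0, 0], 0]
    - [[-1, 0.8, 0], [0, 0, 0], 0]
    - [[-1.6, 0.8, 0], [0, 0, 0], 0]
    - [[-2.2, 0.7, 0], [0, 0, 0], 0]
    - [[-2.8, 0.7, 0], [0, 0, 0], 0]
    - [[-3.6, 0.7, 0], [0, 0, 0], 0]
    - [[-4.6, 0.7, 0], [0, 0, 0], 0]
    - [[-5.6, 0.7, 0], [0, 0, 0], 0]

```text
clock: 18.25
eef_pos: [540.9, -188.0, 73.4]
eef_rot: [-3.142, 0.0, 0.026]
wrist_force: [0.2, -0.1, -1.7]
finger_gap: 23.7
```

```bash
python3 - <<'E'
from h import *
p,d=snap('top','t9'); cv2.imwrite('pics/t9z.png',cv2.resize(p[140:260,180:380,::-1],(800,480),interpolation=cv2.INTER_CUBIC))
s=manip.read_state();print(s['eef_pos'],s['eef_rot'],s['wrist_force'],s['moment'])
E
```

```text
[ 540.05907942 -188.02030921   73.35324296] [-3.14134093e+00  7.58778667e-04  2.57944270e-02] [-0.54468233  0.2690304  -1.65360537] [-0.10324649  0.06593378 -0.0006397 ]
```

View pics/t9z.png

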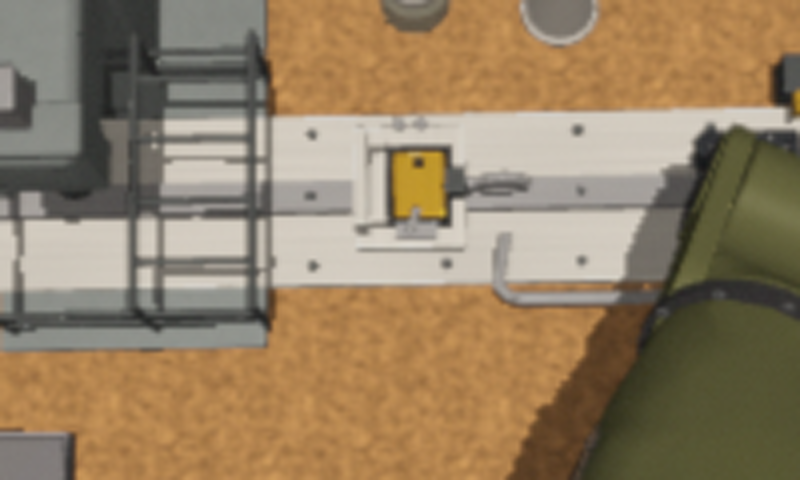

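The hook tip at (503,240) is clear of the ring at (500,185). Next I lay the rod down at about x=450.

Request:
apply_moves:
  series:
    - [[-2, 0, 0], [0, 0, 0], 0]
    - [[-4, 0, 0], [0, 0, 0], 0]
    - [[-6, 0, 0], [0, 0, 0], 0]
    - [[-8, 0, 0], [0, 0, 0], 0]
    - [[-9, 0, -0.5], [0, 0, 0], 0]
    - [[-9, 0, -1.5], [0, 0, 0], 0]
    - [[-9, 0, -2.5], [0, 0, 0], 0]
    - [[-9, 0, -3.5], [0, 0, 0], 0]
    - [[-9, 0, -4.2], [0, 0, 0], 0]
    - [[-9, 0, -4.2], [0, 0, 0], 0]

```text
clock: 19.55
eef_pos: [451.5, -187.9, 30.8]
eef_rot: [-3.141, 0.001, 0.026]
wrist_force: [0.2, -0.6, -1.9]
finger_gap: 24.2
```

Request:
apply_moves:
  series:
    - [[0, 0, -0.2], [0, 0, 0], 0]
    - [[0, 0, -0.3], [0, 0, 0], 0]
    - [[0, 0, -0.4], [0, 0, 0], 0]
    - [[0, 0, -0.5], [0, 0, 0], 0]
    - [[0, 0, -0.5], [0, 0, 0], 0]
    - [[0, 0, -0.5], [0, 0, 0], 0]
    - [[0, 0, -0.5], [0, 0, 0], 0]
    - [[0, 0, -0.5], [0, 0, 0], 0]
    - [[0, 0, -0.5], [0, 0, 0], 0]
    - [[0, 0, -0.5], [0, 0, 0], 0]

```text
clock: 20.8
eef_pos: [451.7, -188.0, 26.4]
eef_rot: [-3.142, 0.0, 0.026]
wrist_force: [-1.4, -0.2, -1.4]
finger_gap: 23.6
```

Nearly touching, about 0.5 mm off the bench. Open, then retreat up.

Request:
apply_moves:
  series:
    - [[0, 0, -0.1], [0, 0, 0], 0]
    - [[0, 0, -0.1], [0, 0, 0], 15]
    - [[0, 0, -0.1], [0, 0, 0], 30]
    - [[0, 0, -0.1], [0, 0, 0], 50]
    - [[0, 0, -0.1], [0, 0, 0], 50]
    - [[0, 0, -0.1], [0, 0, 0], 50]
    - [[0, 0, 2], [0, 0, 0], 50]
    - [[0, 0, 5], [0, 0, 0], 50]
    - [[0, 0, 9], [0, 0, 0], 50]
    - [[0, 0, 13], [0, 0, 0], 50]

```text
clock: 22.05
eef_pos: [451.5, -187.9, 157.7]
eef_rot: [-3.141, 0.0, 0.026]
wrist_force: [0.1, -1.2, 0.5]
finger_gap: 47.0
```

```bash
python3 - <<'E'
from h import *
p,d=snap('top','t10'); cv2.imwrite('pics/t10z.png',cv2.resize(p[140:310,160:430,::-1],(800,504),interpolation=cv2.INTER_CUBIC))
p,d=snap('side','s10'); cv2.imwrite('pics/s10z.png',cv2.resize(p[120:360,160:480,::-1],(800,600),interpolation=cv2.INTER_CUBIC))
s=manip.read_state();print(s['eef_pos'],s['eef_rot'],s['wrist_force'],s['finger_gap'])
E
```

```text
[ 453.13468257 -188.71890343  160.34854351] [ 3.13847311 -0.00580297  0.02611776] [ 0.41959187 -0.10145664 -1.0426669 ] 47.197183302240234
```

View pics/t10z.png

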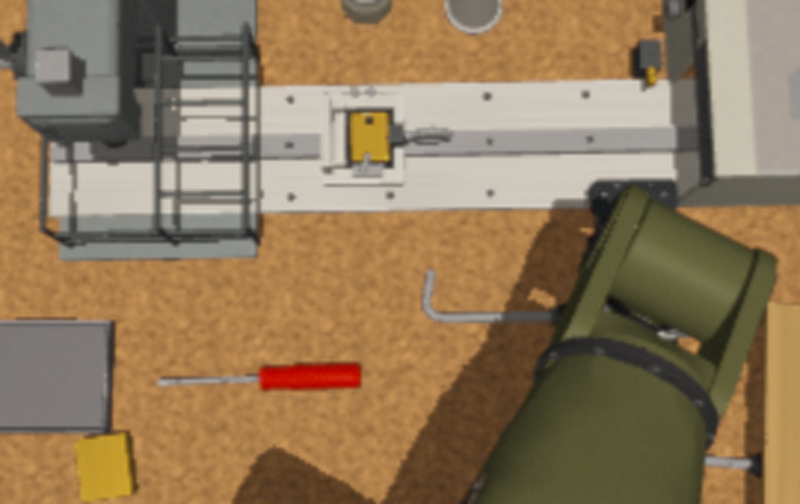

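View pics/s10z.png

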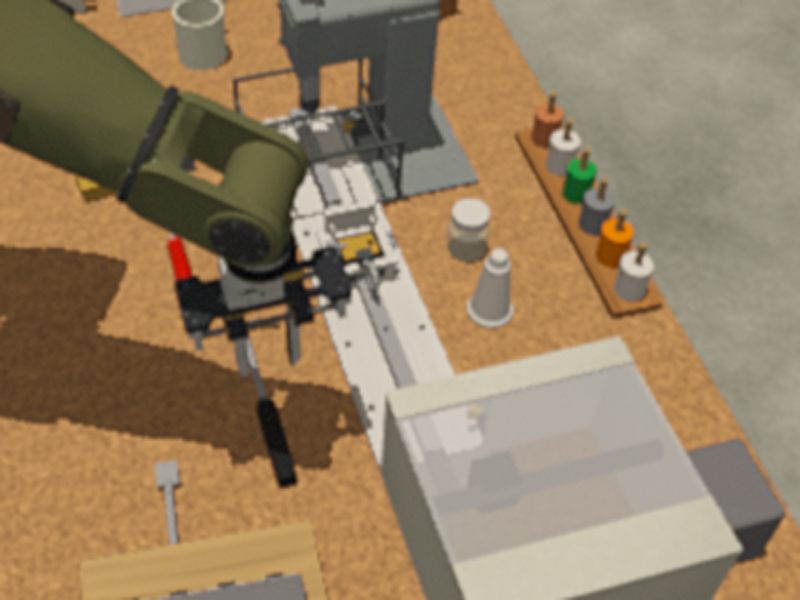

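The rod lies flat at (425-560,317) in the top zoom, clear of the slide. The push plate's rear edge is at u≈323, spanning v=93-182. I'll measure it.

```bash
python3 - <<'E'
from h import *
s=800/270
z=lambda U,V:((U+.5)/s-.5+160,(V+.5)/s-.5+140)
print([onplane('top',*z(*q),90).round(1).tolist() for q in((322,95),(324,180),(332,95),(334,180))])
d=np.load('pics/t10.npz')['d']
K,E=cam('top'); vv,uu=np.mgrid[0:420,0:560]
W=(np.stack([(uu-K[0,2])/K[0,0]*d,(vv-K[1,2])/K[1,1]*d,d],-1)-E[:3,3])@E[:3,:3]
m=(W[...,2]>80)&(W[...,2]<97)&(W[...,0]>560)&(W[...,0]<680)&(W[...,1]>20)&(W[...,1]<120)
w=W[m];print(len(w),w.min(0),w.max(0),np.median(w,0))
m=(W[...,2]>105)&(W[...,2]<135)&(W[...,0]>500)&(W[...,0]<730)&(W[...,1]>100)&(W[...,1]<170)
w=W[m];print('guard front',w[:,1].min(),w[:,2].max())
print('expected plate', 310-228-2)
E
```

```text
[[651.6, 74.9, 90.0], [569.1, 71.4, 90.0], [651.7, 65.3, 90.0], [569.2, 61.9, 90.0]]
99 [582.70037153  66.0615864   81.95929265] [651.63675091  76.03759917  94.14245066] [616.15753349  70.27187106  88.99569248]
guard front 138.23310606608777 128.99053295379795
expected plate 80
```

```bash
python3 - <<'E'
from h import *
W=np.load('pics/W.npy')
for a,b in((135,200),(200,260),(260,345)):
    m=(W[...,2]>a)&(W[...,2]<b)&(W[...,0]>450)&(W[...,0]<850)&(W[...,1]>80)&(W[...,1]<330)
    print(a,b,m.sum(),W[m].min(0) if m.any() else '')
E
```

```text
135 200 147 [576.21527732 227.52627677 136.3550285 ]
200 260 648 [575.3177441  226.87558673 200.22904486]
260 345 2748 [575.00903913 227.37159692 260.00744907]
```

Request:
apply_moves:
  series:
    - [[1, 2, 3], [0, 0, 0], 20]
    - [[2.5, 5, 5], [0, 0, 0], 0]
    - [[5, 9, 5], [0, 0, 0], 0]
    - [[7.5, 13, 5], [0, 0, 0], 0]
    - [[10, 17, 5], [0, 0, 0], 0]
    - [[12.5, 21, 5], [0, 0, 0], 0]
    - [[14.5, 25, 5], [0, 0, 0], 0]
    - [[16.4, 28.8, 5], [0, 0, 0], 0]
    - [[16.4, 28.8, 3], [0, 0, 0], 0]
    - [[16.4, 28.8, 3], [0, 0, 0], 0]
  grip_force: 10

```text
clock: 23.4
eef_pos: [614.9, 100.1, 184.0]
eef_rot: [3.141, 0.004, 0.027]
wrist_force: [0.2, -0.5, -0.5]
finger_gap: 0.4
```

```bash
python3 - <<'E'
from h import *
p,d=snap('side','s11'); cv2.imwrite('pics/s11z.png',cv2.resize(p[120:300,200:440,::-1],(800,600),interpolation=cv2.INTER_CUBIC))
s=manip.read_state();print(s['eef_pos'],s['eef_rot'],s['wrist_force'],s['finger_gap'])
E
```

```text
[615.31071631  99.81285524 185.47847836] [3.14140391e+00 2.02961267e-03 2.59677645e-02] [ 0.30944018 -1.32424094  0.60215625] 0.5941516448223175
```

View pics/s11z.png

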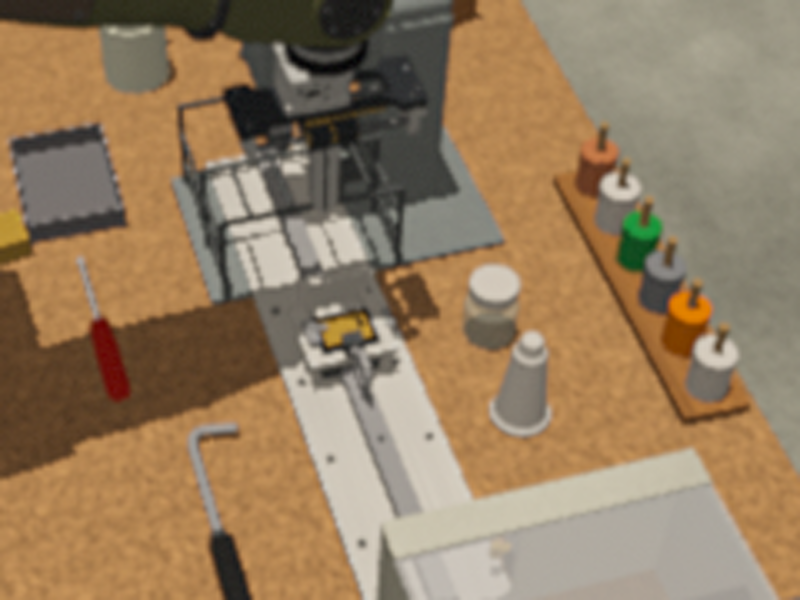

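The closed fingers are above the gap behind the plate, and everything is clear. I lower and touch.

Request:
apply_moves:
  series:
    - [[0, 0, -2], [0, 0, 0], 0]
    - [[0, 0, -5], [0, 0, 0], 0]
    - [[0, 0, -8], [0, 0, 0], 0]
    - [[0, 0, -10], [0, 0, 0], 0]
    - [[0, 0, -10.5], [0, 0, 0], 0]
    - [[0, -0.5, -10.5], [0, 0, 0], 0]
    - [[0, -1, -10.5], [0, 0, 0], 0]
    - [[0, -1.5, -10.5], [0, 0, 0], 0]
    - [[0, -2, -10.5], [0, 0, 0], 0]
    - [[0.1, -2.5, -10.5], [0, 0, 0], 0]

```text
clock: 24.7
eef_pos: [616.7, 74.7, 81.6]
eef_rot: [-3.141, 0.0, 0.026]
wrist_force: [-1.8, 0.5, 0.1]
finger_gap: 0.5
```

```bash
python3 - <<'E'
from h import *
p,d=snap('top','t12'); cv2.imwrite('pics/t12z.png',cv2.resize(p[140:260,180:380,::-1],(800,480),interpolation=cv2.INTER_CUBIC))
p,d=snap('side','s12'); cv2.imwrite('pics/s12z.png',cv2.resize(p[120:300,200:440,::-1],(800,600),interpolation=cv2.INTER_CUBIC))
s=manip.read_state();print(s['eef_pos'],s['eef_rot'],s['wrist_force'],s['finger_gap'])
E
```

```text
[616.76349941  74.3605198   81.45183986] [3.14144513e+00 7.19218040e-05 2.54796559e-02] [0.27290495 0.14375187 0.27938308] 0.5378548498253855
```

View pics/s12z.png

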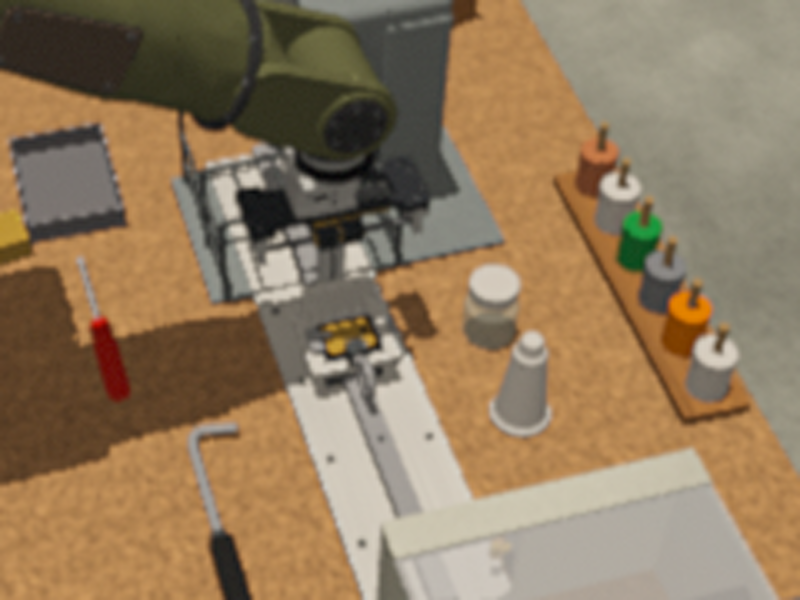

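The fingers are on the plate and the carriage has begun to move. I push on.

Request:
apply_moves:
  series:
    - [[0, -1, 0], [0, 0, 0], 0]
    - [[0.1, -2.2, 0], [0, 0, 0], 0]
    - [[0.1, -3.5, 0], [0, 0, 0], 0]
    - [[0.1, -4.8, 0], [0, 0, 0], 0]
    - [[0.2, -6.1, 0], [0, 0, 0], 0]
    - [[0.2, -7.4, 0], [0, 0, 0], 0]
    - [[0.3, -8.7, 0], [0, 0, 0], 0]
    - [[0.3, -10, 0], [0, 0, 0], 0]
    - [[0.3, -11.3, 0], [0, 0, 0], 0]
    - [[0.4, -12.6, 0], [0, 0, 0], 0]

```text
clock: 26.05
eef_pos: [620.6, -51.9, 81.4]
eef_rot: [-3.142, 0.0, 0.026]
wrist_force: [-0.9, 0.3, 0.4]
finger_gap: 0.1
```

Request:
apply_moves:
  series:
    - [[0, -1.3, 0], [0, 0, 0], 0]
    - [[0.1, -2.6, 0], [0, 0, 0], 0]
    - [[0.1, -3.9, 0], [0, 0, 0], 0]
    - [[0.2, -5.1, 0], [0, 0, 0], 0]
    - [[0.2, -6.3, 0], [0, 0, 0], 0]
    - [[0.2, -7.5, 0], [0, 0, 0], 0]
    - [[0.3, -8.7, 0], [0, 0, 0], 0]
    - [[0.3, -9.7, 0], [0, 0, 0], 0]
    - [[0.3, -10.5, 0], [0, 0, 0], 0]
    - [[0.3, -11, 0], [0, 0, 0], 0]

```text
clock: 27.3
eef_pos: [623.7, -161.5, 81.5]
eef_rot: [3.142, -0.0, 0.026]
wrist_force: [0.3, 1.0, -0.4]
finger_gap: 0.5
```

```bash
python3 - <<'E'
from h import *
p,d=snap('top','t13'); cv2.imwrite('pics/t13z.png',cv2.resize(p[120:240,300:500,::-1],(800,480),interpolation=cv2.INTER_CUBIC))
p,d=snap('side','s13'); cv2.imwrite('pics/s13z.png',cv2.resize(p[180:360,240:480,::-1],(800,600),interpolation=cv2.INTER_CUBIC))
s=manip.read_state();print(s['eef_pos'],s['eef_rot'],s['wrist_force'],s['finger_gap'])
E
```

```text
[ 623.62146953 -161.55534376   81.43538751] [3.14140908e+00 1.15052089e-04 2.56016738e-02] [-0.28733526 -0.07695558 -0.09761092] 0.33959224656939013
```

View pics/s13z.png

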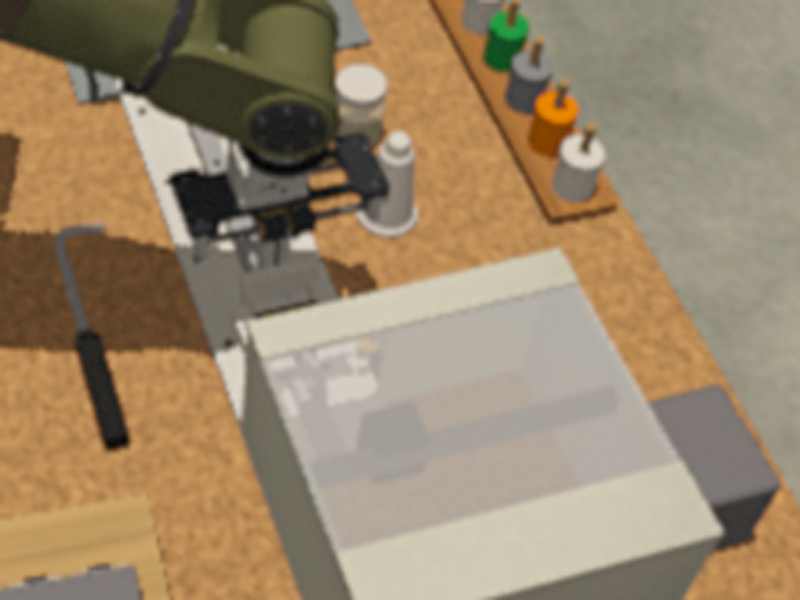

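View pics/t13z.png

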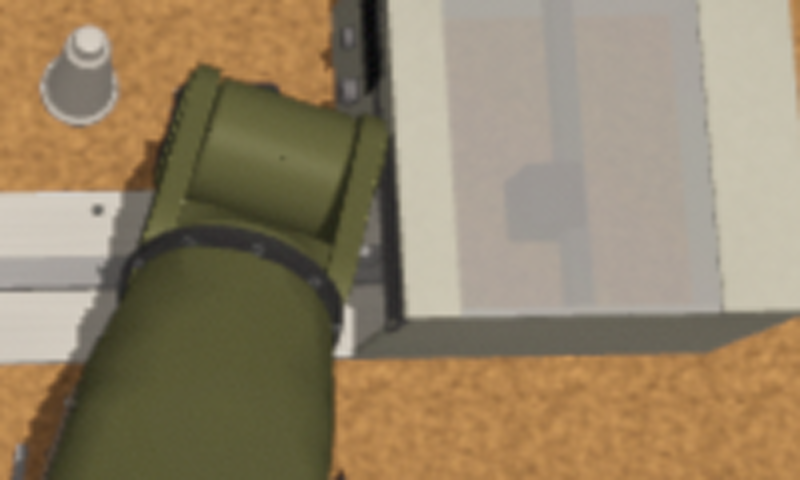

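Request:
apply_moves:
  series:
    - [[0, -0.4, 0], [0, 0, 0], 0]
    - [[0, -0.8, 0], [0, 0, 0], 0]
    - [[0, -1.2, 0], [0, 0, 0], 0]
    - [[0, -1.6, 0], [0, 0, 0], 0]
    - [[0.1, -2, 0], [0, 0, 0], 0]
    - [[0.1, -2.3, 0], [0, 0, 0], 0]
    - [[0.1, -2.6, 0], [0, 0, 0], 0]
    - [[0.1, -2.9, 0], [0, 0, 0], 0]
    - [[0.1, -3.2, 0], [0, 0, 0], 0]
    - [[0.1, -3.5, 0], [0, 0, 0], 0]

```text
clock: 28.65
eef_pos: [624.8, -196.1, 81.4]
eef_rot: [-3.142, -0.0, 0.026]
wrist_force: [0.9, 1.5, -1.2]
finger_gap: 0.2
```

Request:
apply_moves:
  series:
    - [[0, -0.1, 0], [0, 0, 0], 0]
    - [[0, -0.1, 0], [0, 0, 0], 0]
    - [[0, -0.2, 0], [0, 0, 0], 0]
    - [[0, -0.2, 0], [0, 0, 0], 0]
    - [[0, -0.3, 0], [0, 0, 0], 0]
    - [[0, -0.3, 0], [0, 0, 0], 0]
    - [[0, -0.4, 0], [0, 0, 0], 0]
    - [[0, -0.4, 0], [0, 0, 0], 0]
    - [[0, -0.5, 0], [0, 0, 0], 0]
    - [[0, -0.5, 0], [0, 0, 0], 0]

```text
clock: 29.9
eef_pos: [624.7, -201.1, 81.4]
eef_rot: [3.142, -0.0, 0.026]
wrist_force: [0.4, -0.2, -0.3]
finger_gap: 0.2
```

Request:
apply_moves:
  series:
    - [[0, -0.1, 0], [0, 0, 0], 0]
    - [[0, -0.1, 0], [0, 0, 0], 0]
    - [[0, -0.2, 0], [0, 0, 0], 0]
    - [[0, -0.2, 0], [0, 0, 0], 0]
    - [[0, -0.2, 0], [0, 0, 0], 0]
    - [[0, -0.3, 0], [0, 0, 0], 0]
    - [[0, -0.3, 0], [0, 0, 0], 0]
    - [[0, -0.3, 0], [0, 0, 0], 0]
    - [[0, -0.3, 0], [0, 0, 0], 0]
    - [[0, -0.3, 0], [0, 0, 0], 0]

```text
clock: 31.15
eef_pos: [624.7, -203.1, 81.4]
eef_rot: [-3.14, 0.0, 0.026]
wrist_force: [-1.4, 7.8, 2.1]
finger_gap: 1.1
```

```bash
python3 - <<'E'
from h import *
p,d=snap('top','t14'); cv2.imwrite('pics/t14z.png',cv2.resize(p[120:240,300:500,::-1],(800,480),interpolation=cv2.INTER_CUBIC))
p,d=snap('side','s14'); cv2.imwrite('pics/s14z.png',cv2.resize(p[210:330,280:440,::-1],(800,600),interpolation=cv2.INTER_CUBIC))
s=manip.read_state();print(s['eef_pos'],s['eef_rot'],s['wrist_force'],s['finger_gap'])
E
```

```text
[ 624.7309217  -203.12964122   81.46991899] [-3.14032785e+00  2.83355950e-04  2.64423772e-02] [-0.6997504   7.62105438  2.13215943] 0.6733375797815888
```

View pics/s14z.png

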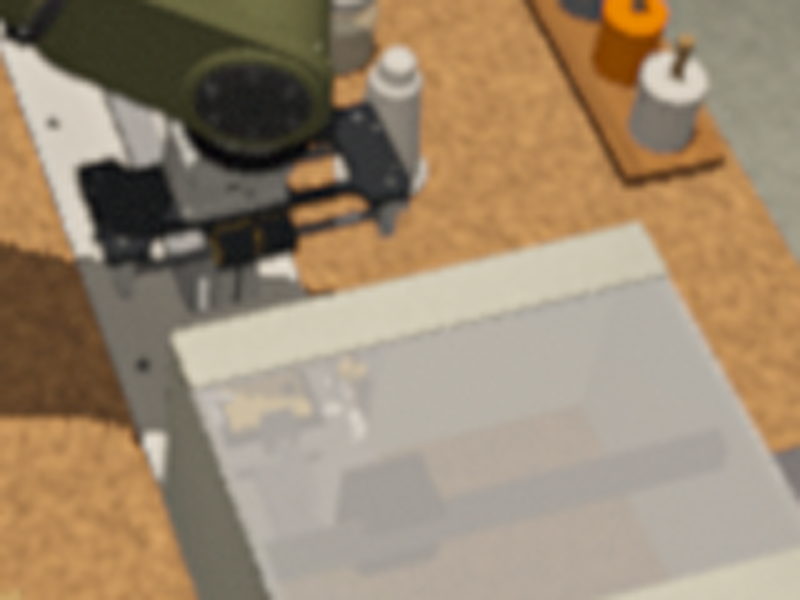

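The force has stiffened to 7.6 N at y=-203, which is where the end stop was expected. I press a little more to rule out a catch that has not yet been passed.

Request:
apply_moves:
  series:
    - [[0, -0.1, 0], [0, 0, 0], 0]
    - [[0, -0.1, 0], [0, 0, 0], 0]
    - [[0, -0.1, 0], [0, 0, 0], 0]
    - [[0, -0.1, 0], [0, 0, 0], 0]
    - [[0, -0.2, 0], [0, 0, 0], 0]
    - [[0, -0.2, 0], [0, 0, 0], 0]
    - [[0, -0.2, 0], [0, 0, 0], 0]
    - [[0, -0.2, 0], [0, 0, 0], 0]
    - [[0, -0.2, 0], [0, 0, 0], 0]
    - [[0, -0.2, 0], [0, 0, 0], 0]

```text
clock: 32.5
eef_pos: [624.8, -204.2, 81.5]
eef_rot: [-3.139, 0.001, 0.027]
wrist_force: [-1.8, 14.5, 3.5]
finger_gap: 0.4
```

That is stiff end-stop contact, with 14.5 N and only compliance. I back off, lift and inspect.

Request:
apply_moves:
  series:
    - [[0, 0.2, 0], [0, 0, 0], 0]
    - [[0, 0.6, 0], [0, 0, 0], 0]
    - [[0, 1.5, 0], [0, 0, 0], 0]
    - [[0, 3, 0], [0, 0, 0], 0]
    - [[0, 4.5, 1], [0, 0, 0], 0]
    - [[0, 6, 4], [0, 0, 0], 0]
    - [[-1, 9, 8], [0, 0, 0], 0]
    - [[-4, 13, 12], [0, 0, 0], 0]
    - [[-8, 18, 14], [0, 0, 0], 0]
    - [[-13, 22, 14], [0, 0, 0], 0]

```text
clock: 33.75
eef_pos: [499.3, 11.5, 223.3]
eef_rot: [3.141, -0.004, 0.027]
wrist_force: [0.8, 1.6, 0.8]
finger_gap: 0.5
```

Request:
apply_moves:
  series:
    - [[-3, 4, 0], [0, 0, 0], 0]
    - [[-6, 8, 0], [0, 0, 0], 0]
    - [[-8, 12, 0], [0, 0, 0], 0]
    - [[-10, 16, 0], [0, 0, 0], 0]
    - [[-11, 19, 0], [0, 0, 0], 0]
    - [[-11, 20, 0], [0, 0, 0], 0]
    - [[-11, 20, 0], [0, 0, 0], 0]
    - [[-11, 20, 0], [0, 0, 0], 0]
    - [[-11, 20, 0], [0, 0, 0], 0]
    - [[-11, 20, 0], [0, 0, 0], 0]

```text
clock: 35.0
eef_pos: [390.4, 208.9, 221.2]
eef_rot: [3.142, 0.0, 0.025]
wrist_force: [-0.7, -1.2, 0.0]
finger_gap: 0.5
```

```bash
python3 - <<'E'
from h import *
p,d=snap('top','t15'); cv2.imwrite('pics/t15z.png',cv2.resize(p[130:230,340:500,::-1],(800,500),interpolation=cv2.INTER_CUBIC))
cv2.imwrite('pics/t15c.png',cv2.resize(p[145:215,360:420,::-1],(600,600),interpolation=cv2.INTER_CUBIC)); cv2.imwrite('pics/t15f.png',p[:,:,::-1])
p,d=snap('side','s15'); cv2.imwrite('pics/s15z.png',cv2.resize(p[230:320,290:410,::-1],(800,600),interpolation=cv2.INTER_CUBIC))
s=manip.read_state();print(s['eef_pos'],s['clock'],s['wrist_force'])
W=0
d=np.load('pics/t15.npz')['d']
K,E=cam('top'); vv,uu=np.mgrid[0:420,0:560]
W=(np.stack([(uu-K[0,2])/K[0,0]*d,(vv-K[1,2])/K[1,1]*d,d],-1)-E[:3,3])@E[:3,:3]
m=(W[...,2]>82)&(W[...,2]<96)&(W[...,0]>580)&(W[...,0]<665)&(W[...,1]>-260)&(W[...,1]<-180)
w=W[m];print(len(w),w.min(0),w.max(0),np.median(w,0))
E
```

```text
[390.29342581 209.1222471  221.25656329] 35.1 [0.30740322 0.49494111 0.59717758]
99 [ 591.16159877 -222.97876158   82.61322766] [ 660.03423653 -211.3077728    95.76219736] [ 624.74081844 -216.80035952   89.87213352]
```

View pics/t15c.png

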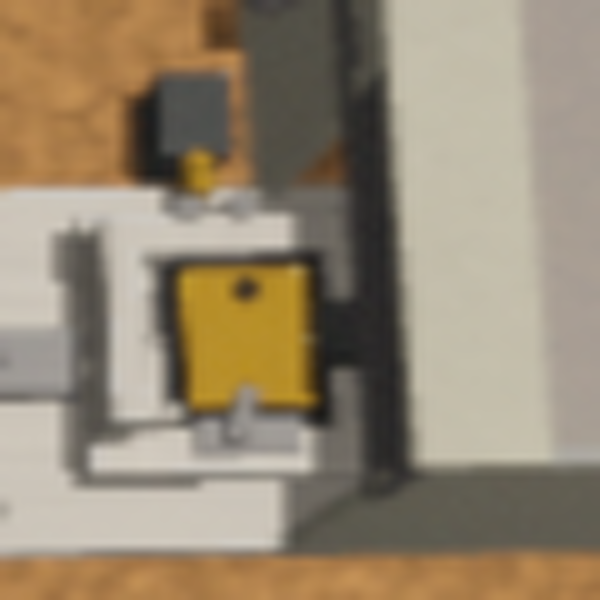

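View pics/s15z.png

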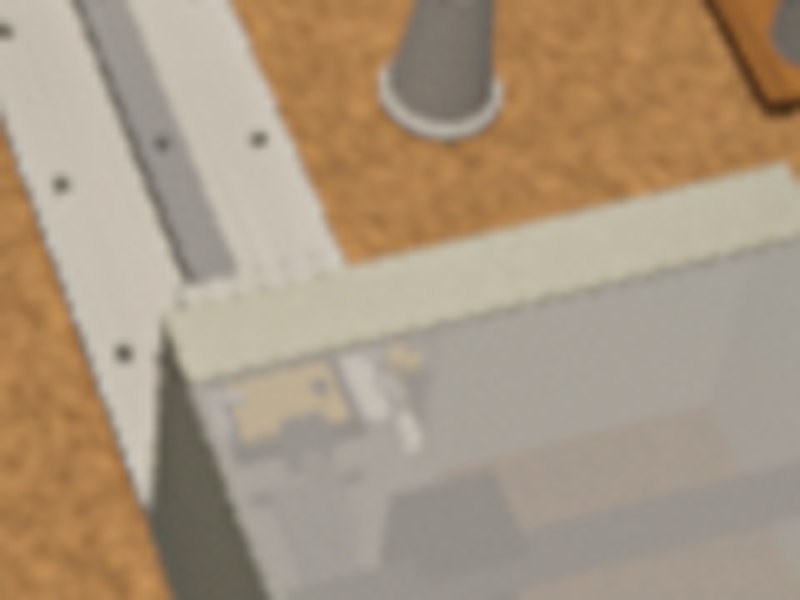

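View pics/t15f.png

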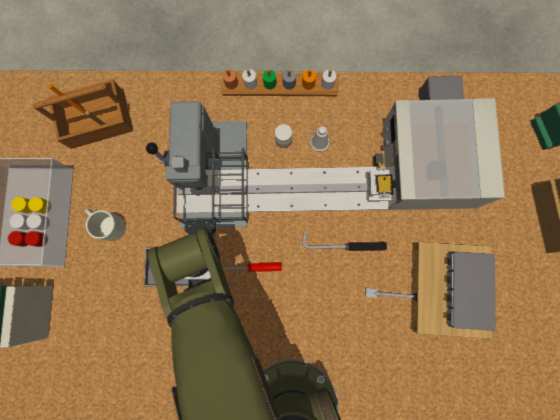

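The brass nose at (200,170) in the close-up has dropped in between the carriage's two studs at (183,207) and (243,205). The rod lies flat at (305-385,245) in the full view. Next I check that the bystanders are unchanged.

```bash
python3 - <<'E'
from h import *
for n,a,b,R in (('top','top0','t15',{'jar':(265,115,305,150),'cone':(308,115,335,155),'mug':(80,205,130,245),'scraper':(362,282,418,305),'riser':(416,240,500,340)}),
                ('side','side0','s15',{'jar':(335,195,360,228),'cone':(343,215,372,252),'scraper':(215,300,240,335),'screwdr':(226,200,242,240),'mug':(226,115,254,150),'tagstack':(185,180,212,202),'tray':(200,155,240,192)})):
    A=np.load(f'pics/{a}.npz')['p'].astype(np.float32);B=np.load(f'pics/{b}.npz')['p'].astype(np.float32)
    for k,(x0,y0,x1,y1) in R.items():
        f=lambda I:cv2.cvtColor(I[y0:y1,x0:x1],cv2.COLOR_RGB2GRAY)
        s,r=cv2.phaseCorrelate(f(A),f(B)); print(n,k,'mean diff %.1f'%np.abs(A[y0:y1,x0:x1]-B[y0:y1,x0:x1]).mean(),'shift',np.round(s,2))
z=lambda U,V:((U+.5)/10-.5+360,(V+.5)/10-.5+145)
for zz in (45,55): print('studs',[onplane('top',*z(*q),zz).round(1).tolist() for q in((183,207),(243,205),(200,185))])
E
```

```text
top jar mean diff 6.4 shift [-0.02  0.04]
top cone mean diff 6.4 shift [0.5  0.03]
top mug mean diff 6.2 shift [-0. -0.]
top scraper mean diff 6.1 shift [0.01 0.04]
top riser mean diff 6.2 shift [0.02 0.  ]
side jar mean diff 5.1 shift [ 0.59 -0.03]
side cone mean diff 5.1 shift [0.   0.03]
side scraper mean diff 5.1 shift [ 0.48 -0.1 ]
side screwdr mean diff 26.0 shift [-1.52 -1.06]
side mug mean diff 23.7 shift [ 0.56 -1.19]
side tagstack mean diff 4.7 shift [ 0.54 -0.05]
side tray mean diff 6.0 shift [-0.23 -0.06]
studs [[686.1, -243.5, 45.0], [686.9, -261.1, 45.0], [692.8, -248.6, 45.0]]
studs [[683.4, -241.5, 55.0], [684.1, -258.9, 55.0], [690.0, -246.5, 55.0]]
```

View pics/s15.png

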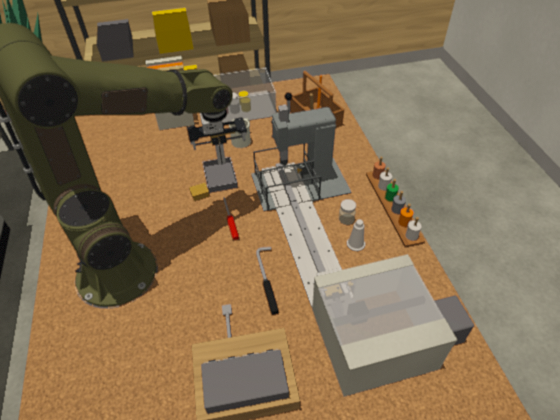

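The side view shows the mug only partly hidden by the gripper, and the screwdriver at (232,225) in place under the arm's shadow. The rod lies at (265,280). Everything is settled, so I hand in.

```bash
python3 -c "
from cell import manip
s=manip.read_state();print(s['clock'],s['wrist_force']);print(manip.sign_off())"
```

```text
35.1 [0.30740322 0.49494111 0.59717758]
the job is handed in; nothing more can be done
None
```

The job was done in the order asked and handed in at 35.1 s. I drew the hook rod out from under the riser by its shank and re-gripped it by the handle. With its hook in the ring I pulled the carriage out of the guard, then unhooked and laid the rod flat at about x = 450. Then I pushed the carriage by its push plate into the engraver until it stopped.

**What the last checks showed**
- **Carriage:** the push stopped firmly at 14.5 N with only about 1 mm of give, which I read as the end stop. After backing off, the top view shows the brass nose between the two studs. It sits about 4–5 mm off their midpoint, on the side that fits the carriage resting against the end stop (0.523) rather than centred at 0.520.
- **Rod:** it lies flat on the bench, clear of the slide.
- **Bystanders:** the jar, cone, scraper, tray and tag stack showed no shift beyond about 0.6 px.
- **Checks that disagreed:** the side-view comparison gave larger differences for the mug and the screwdriver. The gripper was partly in front of the mug, and the top view shows it unmoved. I put the screwdriver's difference down to the arm's shadow; by eye it is in place, but I did not confirm it with a second measurement.

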